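# Sweep off the scrap and snug down a gearbox cover

### The arm

A 7-joint arm with a two-finger parallel gripper is mounted at the origin on the work surface. World frame = base frame: x ahead of the robot, y to its left, z up, the work surface at z = 0. Lengths are in m, angles in rad, forces in N, time in s.
With the tool pointing down it reaches from about 0.4 to 0.85 m from the base axis. Payload 10.4 kg.
Tool frame: the origin (TCP) lies between the finger pads; the fingertips stand r.nose_length ahead of it and the grasp point (between the pads) lies 6 mm ahead of it (r.nose_length is the distance from the TCP to the fingertips, in m); z points along the fingers, x is the direction in which the jaws open and shut, and the axes are right-handed (so a half turn about z gives the same grasp; the last joint's range is limited). The gripper opens to 87 mm and grips with 3 to 60 N. Pads are 19 mm wide; open, the fingers measure 117 mm over their backs; the gripper's body (75 mm by 190 mm) begins 51 mm behind the grasp point.
Start: joints at [-1.178, 0.332, -0.065, 1.46, 0.022, 1.35, -0.088], TCP at [0.252, 0.572, 0.209] pointing down, gripper open.
Joint ranges: [-2.6, 2.6], [-0.5, 2.12], [-1.47, 1.34], [0.16, 2.42], [-1.27, 4.41], [0.06, 2.06], [-2.6, 2.6]. Speed limits (rad/s): [2.22, 2.22, 2.79, 2.79, 3.14, 3.14, 3.14].

### API

Orientations are given as a unit quaternion [x, y, z, w].
In Python, from bench import r gives the robot as it stands. The module is installed in compiled form; this text tells all that it offers.
- The arm moves only by the shell command python3 -m creep 'ROWS' [OPENING] [FORCE]. ROWS is JSON, a list of rows, each an object of numbers: "x", "y", "z": the shift along the world's x, y, z in m; "spin": the turn about the world's z in degrees. In form: [{"x": .., "y": .., "z": .., "spin": ..}, ...]. A call has 1 to 12 rows; each row is the pose to reach, as a shift and turn from the pose commanded when the call began; what a row does not reach only later rows make up. A row lasts 1/8 s, in which the tool goes at most 62.5 mm and 10.7 degrees, less where a joint would pass 70% of its speed; a pose out of reach is approached as far as the arm can. A call with a gripper value outside its range is refused whole. OPENING is the finger opening in m, from 0 to 0.087, set as the call begins (- or left out, the last holds). The fingers move at their own pace and stop on an object; FORCE is the grip in N (left out, the last holds). Time passes only in rows, so rows that repeat a pose let the fingers close. It gives the time, the measured TCP pose, the force and the opening at its end, in the units of the state.
- r.read_state(): the state, without advancing time (a new reading comes with each control period).
- r.camera(name): name is "side" or "top" or "wrist"; returns a dict with "pixels" (384x512x3 uint8, blue, green, red), "z_map" (384x512 float32, m along the optical axis (not along the pixel's ray), 0 where there is no reading), "K" (3x3 intrinsics, pixels), "k1" (the pictures are not rectified: a ray, as slopes to the right and down, at radius r is drawn at 1 + k1 r^2 times it, then the intrinsics apply), "R" (3x3) and "t" (3): a world point X has camera coordinates R X + t. Camera axes: x right, y down, z forward; pixel columns grow to the right and rows downward; lengths in m; the calibration is good to about 2 mm. A picture is of the moment at which its call begins.
- r.close_job(): hands the job in, once; it reports no verdict.
The state is a dict: "time": time; "joint_positions": joint angles; "joint_vel": joint speeds; "joint_torque": joint torques, N m; "ee_pos": TCP position; "eef_rot": TCP orientation; "ft_force": force on the tool from outside, world axes, zero at the start; "torque": the same for the moment, N m; "width": finger opening in m.
Only numpy, scipy, OpenCV 4.12 (cv2) and the standard library are available. Lean on these libraries where they do the work, as an engineer would, in place of code of your own. Each camera call takes 0.05 s, during which the arm holds its last target. There are 200 camera calls.

### The job

Clear the bench, then close up the gearbox: lift the brush off its hook, sweep every metal offcut into the yellow scrap pan with it (never touching them with the gripper) and hang the brush back on its hook. Then draw the gearbox cover down evenly by turning its four red knobs clockwise in star order, each knob followed by the one opposite: a first round that takes all four about half way, and only then a last round that takes each fully home, so that the cover never sits crooked. Leave the wheel axle, caliper and pen cup alone.

Things in the scene. Friction and masses are not known exactly. Their poses are not given: they have to be found in the camera images.
- gearbox: Fixed round aluminium gear housing with a blue band, 156 mm wide, 62 mm tall, left of the middle, yaw up to 45 degrees either way. Origin: centre of its underside, z up. Its cover (172 mm wide, 12 mm thick) lies on top between four thin pins; on it, 65 mm from the centre, stand four red bar knobs: knob0 on the gearbox's +x axis, knob1 on +y, knob2 on -x, knob3 on -y (0 is opposite 2, 1 opposite 3).
- cover_center (a point): Centre of the cover's upper face (a 44 mm hub 10 mm tall and a shaft 16 mm tall stand there), z along its normal. It starts about 77 mm over the table, 2.5 mm above its seat, and is pressed down by the knobs against springs. One knob ahead of its opposite tilts it 0.0077 rad per rad; two neighbours ahead of the others 1.4 times that. It must never tilt more than 0.0125 rad.
- knob0 (a joint): Turn of knob0 in rad. It starts between 0 and 0.15 and grows clockwise seen from above; 2.4 is fully home (a hard stop). It stays where it is left (friction 0.08 N m). The knob itself keeps its height; it pushes a steel sleeve and the cover down 1 mm per rad.
- knob0_grip (a point): Grip point on knob0's axis, 15 mm below the top of its bar. The bar is red, 40 mm long, 14 mm thick, 34 mm tall; under it a 22 mm neck 6 mm tall and a 15 mm sleeve, together 11 mm above the cover. Site x: along the bar towards its white end; at joint value 0 it points straight out from the gearbox's centre. y: across the bar (the way to pinch it). z up.
- knob1 (a joint): Turn of knob1 in rad. It starts between 0 and 0.15 and grows clockwise seen from above; 2.4 is fully home (a hard stop). It stays where it is left (friction 0.08 N m). The knob itself keeps its height; it pushes a steel sleeve and the cover down 1 mm per rad.
- knob1_grip (a point): Grip point on knob1's axis, 15 mm below the top of its bar. The bar is red, 40 mm long, 14 mm thick, 34 mm tall; under it a 22 mm neck 6 mm tall and a 15 mm sleeve, together 11 mm above the cover. Site x: along the bar towards its white end; at joint value 0 it points straight out from the gearbox's centre. y: across the bar (the way to pinch it). z up.
- knob2 (a joint): Turn of knob2 in rad. It starts between 0 and 0.15 and grows clockwise seen from above; 2.4 is fully home (a hard stop). It stays where it is left (friction 0.08 N m). The knob itself keeps its height; it pushes a steel sleeve and the cover down 1 mm per rad.
- knob2_grip (a point): Grip point on knob2's axis, 15 mm below the top of its bar. The bar is red, 40 mm long, 14 mm thick, 34 mm tall; under it a 22 mm neck 6 mm tall and a 15 mm sleeve, together 11 mm above the cover. Site x: along the bar towards its white end; at joint value 0 it points straight out from the gearbox's centre. y: across the bar (the way to pinch it). z up.
- knob3 (a joint): Turn of knob3 in rad. It starts between 0 and 0.15 and grows clockwise seen from above; 2.4 is fully home (a hard stop). It stays where it is left (friction 0.08 N m). The knob itself keeps its height; it pushes a steel sleeve and the cover down 1 mm per rad.
- knob3_grip (a point): Grip point on knob3's axis, 15 mm below the top of its bar. The bar is red, 40 mm long, 14 mm thick, 34 mm tall; under it a 22 mm neck 6 mm tall and a 15 mm sleeve, together 11 mm above the cover. Site x: along the bar towards its white end; at joint value 0 it points straight out from the gearbox's centre. y: across the bar (the way to pinch it). z up.
- hook: Fixed fork hook: post on a dark foot (70 x 100 mm, 12 mm tall, centre 85 mm along +x) with two prongs pointing along its -x (roughly to the robot), 24 mm clear between them. Origin: on the table under the hanging place, z up. Prong tops are 135 mm up; the prongs run from x = 65 to -34 mm and end in tips that rise 10 mm more (outermost x = -42 mm). Nothing is higher than 146 mm.
- hook_seat (a point): Hanging place: midway between the prongs at the height of their tops, x and y axes as the hook's. The brush collar's underside rests here.
- brush: Loose upright bench brush, 180 g. Origin: centre of the bristles' underside, z up, x the sweeping direction (either face). Rigid bristles and head 110 mm (head 114) along y, 24 mm (head 30) along x, 53 mm tall; then a 12 mm neck, a 48 mm collar disc (z 100 to 106 mm), a blue 24 x 24 mm grip (z 106 to 176). Hangs with neck between prongs, collar on them, bristles 35 mm up, axes as the hook's.
- brush_collar (a point): Centre of the underside of the brush's collar (on the brush axis, 100 mm above the bristles' underside).
- brush_grip (a point): Middle of the brush's blue grip (on the brush axis, 146 mm above the bristles' underside, 30 mm below the top).
- pan: Fixed yellow scrap pan on the table: inside 190 mm wide (its x), 120 mm deep (its y); walls 28 mm high, 3 mm thick on three sides; open without any step on its +y side (the mouth, y = +60 mm), which looks roughly to the robot's left, at the offcuts. Origin: centre of the floor, z up. Things slide from the table straight in.
- offcut0: Loose metal offcut, aluminium block 26 x 18 x 16 mm, 30 to 40 g, on the table between the gearbox and the scrap pan. Origin: centre of its underside. May be absent.
- offcut1: Loose metal offcut, copper block 20 x 20 x 18 mm, 30 to 40 g, on the table between the gearbox and the scrap pan. Origin: centre of its underside. May be absent.
- offcut2: Loose metal offcut, upright brass slug, 22 mm diameter, 16 mm tall, 30 to 40 g, on the table between the gearbox and the scrap pan. Origin: centre of its underside. May be absent.
- offcut3: Loose metal offcut, dark steel bar end 30 x 15 x 14 mm, 30 to 40 g, on the table between the gearbox and the scrap pan. Origin: centre of its underside. May be absent.
- offcut4: Loose metal offcut, brass L-shaped piece 26 x 22 x 16 mm (origin at the 26 mm leg's inner edge), 30 to 40 g, on the table between the gearbox and the scrap pan. Origin: centre of its underside. May be absent.
- axle: Bystander: small motor block with two red wheels, 116 mm long; origin under its middle. Leave alone.
- caliper: Bystander: steel caliper, 190 mm long; origin under its middle. Leave alone.
- pen_cup: Bystander: grey cup with pens, 60 mm wide, 125 mm tall with its pens; origin under its middle. Leave alone.

How it is judged:
By the outcome, as a careful person would: the job done as asked, in the order asked, and still so for the second after the job is handed in, with the robot touching nothing.
Of offcut0, offcut1, offcut2, offcut3, offcut4 only 3 to 5 are there at a start; the rules pass over those that are not, and their reading is None.
At some moment in a run one of offcut0, offcut1, offcut2, offcut3, offcut4 may be knocked a few centimetres aside while the robot is not near it.
It also fails if it takes over 200 s, if anything falls off the work surface, if the arm or the gripper's body presses on something with over 40 N, if the wrist force passes 120 N, or if a joint passes its speed limit or range.

## Working session

There is one attempt and no reset: what is moved stays moved. The work goes in short steps, Python scripts to look and compute and a shell command to move; the robot and the scene stay as the last step left them, time stands still between calls to the robot, and variables do not carry over. Pictures are saved under pics/ and viewed, about 12 in all and at most 16, crops included, and the job is handed in when it is done.

```bash
mkdir -p pics
cat > h.py <<'E'
import numpy as np, cv2
from bench import r
def snap(name,fn=None):
    c=r.camera(name)
    if fn: cv2.imwrite('pics/'+fn,c['pixels'])
    return c
def rays(c,uv):
    uv=np.asarray(uv,float).reshape(-1,1,2)
    d=np.array([c['k1'],0,0,0,0],float)
    return cv2.undistortPoints(uv,np.asarray(c['K'],float),d).reshape(-1,2)
def onplane(c,uv,z):
    n=rays(c,uv); R=np.asarray(c['R']);t=np.asarray(c['t'])
    D=np.c_[n,np.ones(len(n))]@R; C=-R.T@t
    s=(z-C[2])/D[:,2]
    return C+D*s[:,None]
def cloud(c):
    h,w=c['z_map'].shape
    v,u=np.mgrid[:h,:w]
    n=rays(c,np.c_[u.ravel(),v.ravel()])
    z=c['z_map'].ravel()[:,None].astype(float)
    P=(np.c_[n,np.ones(len(n))]*z-np.asarray(c['t']))@np.asarray(c['R'])
    P[z[:,0]==0]=np.nan
    return P.reshape(h,w,3)
E
python3 - <<'E'
from h import *
s=r.read_state();print(s,r.nose_length)
for n in('top','side'):
    c=snap(n,n+'1.png');print(n,c['K'],c['k1'],c['R'],c['t'])
    np.savez(n+'1.npz',**c)
E
```

```text
{'time': 0.0, 'joint_positions': array([-1.17760162,  0.33283295, -0.06471205,  1.46093667,  0.02159549,
        1.34986811, -0.08852932]), 'joint_vel': array([-0.0001671 ,  0.00068897,  0.0010301 , -0.00026249,  0.00077604,
       -0.00050708,  0.00243738]), 'joint_torque': array([-1.61606640e-03, -6.23277497e+01,  2.36715964e-02, -3.89902210e+01,
       -6.14076597e-02,  3.95386107e-02,  1.33779745e-04]), 'ee_pos': array([0.25228691, 0.57138989, 0.20848049]), 'eef_rot': array([ 8.37828922e-01,  5.45932452e-01, -5.50250743e-04,  3.90722456e-04]), 'ft_force': array([-0.57337732,  0.57040991,  0.46703267]), 'torque': array([-0.0591133,  0.0017217,  0.0361107]), 'width': 0.08730927701191295} 0.025
top [[347.0570621    0.         259.92811539]
 [  0.         347.0570621  192.44948691]
 [  0.           0.           1.        ]] -0.05460670240550771 [[-0.01602055 -0.99981059  0.01105121]
 [-0.99349926  0.01467162 -0.11288918]
 [ 0.11270566 -0.01278792 -0.99354613]] [0.01975643 0.57729116 1.13387512]
side [[350.61115573   0.         252.83077507]
 [  0.         350.61115573 191.17162191]
 [  0.           0.           1.        ]] 0.0332983033701893 [[ 8.42050831e-01 -5.39398175e-01 -7.93158763e-05]
 [-4.17543602e-01 -6.51731379e-01 -6.33169447e-01]
 [ 3.41478752e-01  5.33193977e-01 -7.74013207e-01]] [-0.46666725  0.33165723  0.96553164]
```

View pics/top1.png

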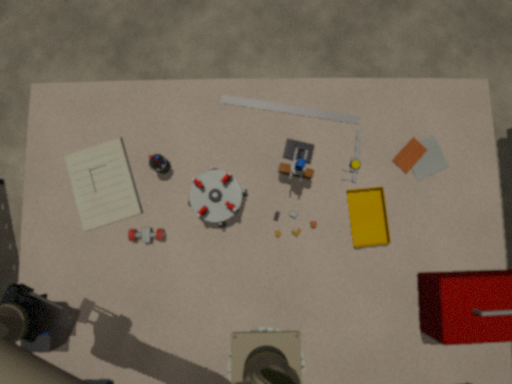

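View pics/side1.png

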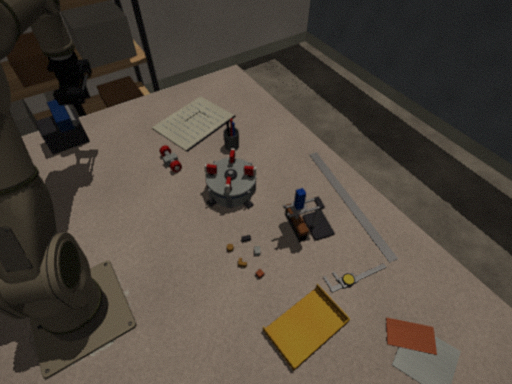

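The top view shows the gearbox at (216,195), the hook and brush at (299,163), and the pan at (368,217). All 5 offcuts are there: dark (277,216), aluminium (293,215), copper (313,224), brass (278,234) and (296,232). I'll turn these into positions next.

```bash
cat > m1.py <<'E'
from h import *
c=dict(np.load('top1.npz'));P=cloud(c);im=c['pixels'];hsv=cv2.cvtColor(im,cv2.COLOR_BGR2HSV)
def blobs(mask,amin=8):
    n,l,st,ce=cv2.connectedComponentsWithStats(mask.astype(np.uint8));
    return [(ce[i],st[i,4],l==i) for i in range(1,n) if st[i,4]>=amin]
H,S,V=[hsv[...,i].astype(int) for i in range(3)]
f=lambda a:np.round(a,4)
print('pan')
for ce,a,m in blobs((H>20)&(H<32)&(S>180)&(V>100),300):
    k=np.nan_to_num(P[m]);k=k[k[:,2]<.012]
    print(a,cv2.minAreaRect(k[:,:2].astype(np.float32)), f(k.mean(0)))
print('red')
for ce,a,m in blobs(((H<8)|(H>172))&(S>150)&(V>90),8):
    print(ce,a,f(onplane(c,ce,.122)),f(np.nanmedian(P[m],0)))
print('blue')
for ce,a,m in blobs((H>100)&(H<130)&(S>120)&(V>60),8):
    print(ce,a,f(np.nanmedian(P[m],0)),f(np.nanmax(P[m][:,2])))
print('orange')
for ce,a,m in blobs((H>8)&(H<20)&(S>120)&(V>60),8):
    q=P[m];q=q[np.isfinite(q[:,0])];print(ce,a,f(np.median(q,0)),cv2.minAreaRect(q[:,:2].astype(np.float32)))
print('offcuts by height')
ok=(P[...,2]>.008)&(P[...,0]>.25)&(P[...,0]<.56)&(P[...,1]<.06)&(P[...,1]>-.2)
for ce,a,m in blobs(ok,6): 
    print(ce,a,f(onplane(c,ce,.012)),f(np.nanmedian(P[m],0)),im[m].mean(0).astype(int))
print('foot'); ok=(abs(P[...,2]-.012)<.004)&(P[...,0]>.55)&(P[...,0]<.8)&(P[...,1]<.0)&(P[...,1]>-.22)&(V<90)
for ce,a,m in blobs(ok,30): print(ce,a,cv2.minAreaRect(P[m][:,:2].astype(np.float32)))
E
python3 m1.py
python3 - <<'E'
import cv2
a=cv2.imread('pics/top1.png')[125:260,170:400]
b=cv2.resize(a,None,fx=3.4,fy=3.4,interpolation=cv2.INTER_CUBIC);cv2.imwrite('pics/top1c.png',b)
E
```

```text
pan
1910 ((0.27029165625572205, -0.24622675776481628), (0.19521091878414154, 0.7047222852706909), 63.15045928955078) [ 4.874e-01 -3.565e-01 -1.000e-04]
red
[225.20588235 178.32352941] 34 [[0.6133 0.1194 0.122 ]] [0.6141 0.1202 0.1189]
[197.78787879 183.09090909] 33 [[0.5995 0.2048 0.122 ]] [0.6002 0.2046 0.12  ]
[229.59375 205.375  ] 32 [[0.5286 0.1063 0.122 ]] [0.5298 0.1054 0.12  ]
[202.38888889 210.22222222] 36 [[0.5149 0.1903 0.122 ]] [0.5156 0.1916 0.1202]
[131.38 234.34] 50 [[0.4437 0.4091 0.122 ]] [0.4446 0.4395 0.0385]
[158.95454545 233.90909091] 44 [[0.444  0.3237 0.122 ]] [0.4436 0.3467 0.0387]
[475.94882531 309.15840893] 4299 [[ 0.1941 -0.6506  0.122 ]] [ 0.2074 -0.6253  0.1583]
blue
[156.8 157. ] 10 [0.6835 0.3343 0.1249] 0.1269
[300.42857143 162.45714286] 70 [ 0.6438 -0.1056  0.2092] 0.2142
[ 45.22222222 333.55555556] 9 [0.151  0.658  0.1426] 0.1451
orange
[409.13006757 154.9375    ] 592 [ 0.7066 -0.5213  0.0027] ((0.7080908417701721, -0.5222496390342712), (0.06718151271343231, 0.1205490380525589), 46.716102600097656)
[284.58536585 168.02439024] 82 [ 0.6499 -0.0704  0.08
[... 658 characters left out ...]
223.75] 36 [[ 0.4702 -0.168   0.012 ]] [ 0.4694 -0.1672  0.0163] [ 56  85 129]
[296.20588235 231.91176471] 34 [[ 0.4436 -0.11    0.012 ]] [ 0.4434 -0.1095  0.0148] [ 51 102 129]
[276.91176471 233.20588235] 34 [[ 0.4404 -0.0446  0.012 ]] [ 0.441  -0.0447  0.0149] [ 53 106 134]
foot
[289.57894737 148.99342105] 152 ((0.7312886714935303, -0.09532619267702103), (0.03293728083372116, 0.06638772785663605), 76.85426330566406)
[309.2972973  153.21621622] 74 ((0.7145088911056519, -0.16353657841682434), (0.016173915937542915, 0.06667289137840271), 76.3123779296875)
[300.61290323 155.35483871] 31 ((0.7051971554756165, -0.1319635510444641), (0.017970845103263855, 0.037748657166957855), 35.77899169921875)
```

View pics/top1c.png

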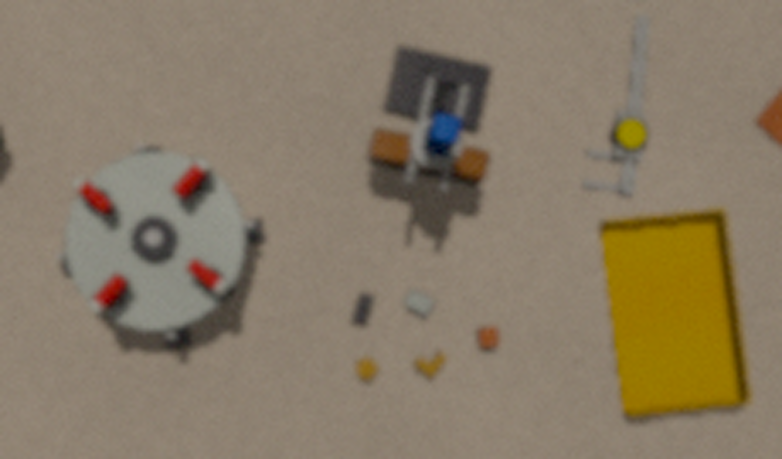

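The crop confirms the hook and brush yaw of about -13° and knobs at gearbox angles of about -36° + k·90°. Next I'll get the pan pose and then move above the brush.

```bash
cat > m2.py <<'E'
from m1 import *
print('----')
m=max(blobs((H>20)&(H<32)&(S>180)&(V>100),300),key=lambda b:b[1])[2]
k=P[m];k=k[np.isfinite(k[:,0])];k=k[(k[:,2]<.008)&(k[:,2]>-.01)&(k[:,0]>.3)]
rc=cv2.minAreaRect(k[:,:2].astype(np.float32));print(rc,f(cv2.boxPoints(rc)))
cs,_=cv2.findContours(m.astype(np.uint8),cv2.RETR_EXTERNAL,cv2.CHAIN_APPROX_NONE)
b=cv2.boxPoints(cv2.minAreaRect(max(cs,key=len)));print(b,f(onplane(c,b,.0)),f(onplane(c,b,.028)))
E
python3 m2.py | sed -n '/----/,$p'
python3 -m creep '[{"x":0,"y":0,"z":0.06},{"x":0.02,"y":-0.05,"z":0.11},{"x":0.05,"y":-0.1,"z":0.11,"spin":-10},{"x":0.09,"y":-0.15,"z":0.11,"spin":-20},{"x":0.13,"y":-0.2,"z":0.11,"spin":-30},{"x":0.17,"y":-0.25,"z":0.11,"spin":-40},{"x":0.21,"y":-0.3,"z":0.11,"spin":-50},{"x":0.25,"y":-0.35,"z":0.11,"spin":-60},{"x":0.29,"y":-0.4,"z":0.11,"spin":-70},{"x":0.32,"y":-0.46,"z":0.11,"spin":-79.4},{"x":0.33,"y":-0.52,"z":0.11,"spin":-79.4},{"x":0.33,"y":-0.58,"z":0.11,"spin":-79.4}]' 0.087 40
python3 -m creep '[{"x":0.02,"y":-0.06},{"x":0.03,"y":-0.09},{"x":0.03,"y":-0.09}]'
```

```text
----
((0.4919816851615906, -0.3578023910522461), (0.19183552265167236, 0.12009171396493912), 4.520341396331787) [[ 0.3916 -0.3055]
 [ 0.4011 -0.4252]
 [ 0.5923 -0.4101]
 [ 0.5829 -0.2904]]
[[346.43082 190.44617]
 [380.27695 186.2154 ]
 [387.4     243.20001]
 [353.55386 247.43079]] [[ 0.5838 -0.2906  0.    ]
 [ 0.597  -0.411   0.    ]
 [ 0.3989 -0.4255  0.    ]
 [ 0.3871 -0.307   0.    ]] [[ 0.5806 -0.2832  0.028 ]
 [ 0.5934 -0.4008  0.028 ]
 [ 0.4001 -0.4149  0.028 ]
 [ 0.3885 -0.2991  0.028 ]]invalid input at $[0]: expected keys x, y, z, spin
invalid input at $[0]: expected keys x, y, z, spin
```

```bash
python3 -m creep '[{"x":0,"y":0,"z":0.06,"spin":0},{"x":0.02,"y":-0.04,"z":0.11,"spin":0},{"x":0.05,"y":-0.09,"z":0.11,"spin":-10},{"x":0.09,"y":-0.13,"z":0.11,"spin":-20},{"x":0.13,"y":-0.17,"z":0.11,"spin":-30},{"x":0.17,"y":-0.21,"z":0.11,"spin":-40},{"x":0.21,"y":-0.25,"z":0.11,"spin":-50},{"x":0.25,"y":-0.3,"z":0.11,"spin":-60},{"x":0.29,"y":-0.35,"z":0.11,"spin":-70},{"x":0.32,"y":-0.4,"z":0.11,"spin":-79.4},{"x":0.33,"y":-0.46,"z":0.11,"spin":-79.4},{"x":0.33,"y":-0.52,"z":0.11,"spin":-79.4}]' 0.087 40
python3 -m creep '[{"x":0.01,"y":-0.06,"z":0,"spin":0},{"x":0.02,"y":-0.12,"z":0,"spin":0},{"x":0.03,"y":-0.15,"z":0,"spin":0},{"x":0.03,"y":-0.15,"z":0,"spin":0},{"x":0.03,"y":-0.15,"z":0,"spin":0}]'
python3 - <<'E'
from h import *
c=snap('wrist','w1.png');np.savez('w1.npz',**c);print(r.read_state()['ee_pos'],r.read_state()['eef_rot'],c['R'],-c['R'].T@c['t'])
E
```

```text
time: 1.6
ee_pos: [0.5826, 0.0497, 0.3185]
eef_rot: [0.993, -0.115, -0.0, 0.0]
ft_force: [-0.2, -0.8, 0.2]
width: 0.087
time: 2.22
ee_pos: [0.6124, -0.0972, 0.3189]
eef_rot: [0.993, -0.115, -0.0, -0.0]
ft_force: [-0.4, -0.3, -0.5]
width: 0.0871
[ 0.61244274 -0.09669712  0.31898138] [ 9.93454217e-01 -1.14230329e-01 -2.53514978e-04 -2.93801072e-04] [[ 9.73426584e-01 -2.28999025e-01  3.62030233e-04]
 [-2.22035178e-01 -9.43435464e-01  2.46231407e-01]
 [-5.60452000e-02 -2.39768581e-01 -9.69211000e-01]] [ 0.62814769 -0.03240368  0.49433409]
```

View pics/w1.png

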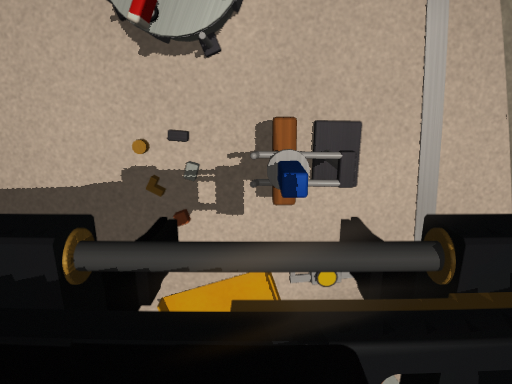

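The wrist view shows the brush with its blue grip at (293,181), prongs along image x, and the bristles running vertically, so the yaw is aligned. The dark offcut is at (178,135) and the slug at (140,146).

```bash
cat > m3.py <<'E'
from m1 import blobs,f
from h import *
c=dict(np.load('w1.npz'));P=cloud(c);hsv=cv2.cvtColor(c['pixels'],cv2.COLOR_BGR2HSV)
H,S,V=[hsv[...,i].astype(int) for i in range(3)]
print('----')
for ce,a,m in blobs((H>100)&(H<130)&(S>120)&(V>30),200):
    k=P[m];z=np.nanpercentile(k[:,2],98);k=k[k[:,2]>z-.004];k=k.astype(np.float32);print('top',z,len(k),cv2.minAreaRect(k[:,:2]))
for ce,a,m in blobs((H>5)&(H<20)&(S>120)&(V>40),200):
    k=P[m];k=k[np.isfinite(k[:,0])];print(ce,a,f(np.median(k,0)),cv2.minAreaRect(k[k[:,2]>.075][:,:2].astype(np.float32)) if (k[:,2]>.075).sum()>5 else '')
ok=(P[...,2]>.13)&(P[...,2]<.147)&(S<70)
for ce,a,m in blobs(ok,60):
    k=P[m];print('prong/collar',ce,a,cv2.minAreaRect(k[:,:2].astype(np.float32)),f(np.median(k[:,2])))
E
python3 m3.py | sed -n '/----/,$p'
```

```text
----Traceback (most recent call last):
  File "m3.py", line 7, in <module>
    k=P[m];z=np.nanpercentile(k[:,2],98);k=k[k[:,2]>z-.004];k=k.astype(np.float32);print('top',z,len(k),cv2.minAreaRect(k[:,:2]))
                                                                                                        ~~~~~~~~~~~~~~~^^^^^^^^^
cv2.error: OpenCV(4.12.0) /io/opencv/modules/imgproc/src/convhull.cpp:143: error: (-215:Assertion failed) total >= 0 && (depth == CV_32F || depth == CV_32S) in function 'convexHull'
```

```bash
sed -i "s/    k=P\[m\];z=np.nanper/    print(ce,a,np.isfinite(P[m][:,0]).sum(),onplane(c,ce,.211));k=P[m]\n    if not np.isfinite(k).any(): continue\n    z=np.nanper/; s/len(k),cv2.minAreaRect(k\[:,:2\])/len(k),cv2.minAreaRect(np.ascontiguousarray(k[:,:2]))/" m3.py; python3 m3.py | sed -n '/----/,$p'
```

```text
----
[292.23084886 178.9047619 ] 966 961 [[ 0.6432839  -0.09998914  0.211     ]]
top 0.21217114651968128 627 ((0.6440524458885193, -0.10557472705841064), (0.022526893764734268, 0.023706136271357536), 77.62104034423828)
[284.11553273 133.0885751 ] 779 [ 0.652  -0.0701  0.0877] ((0.6521544456481934, -0.07093338668346405), (0.04085206240415573, 0.029913214966654778), 77.2804946899414)
[154.76681614 186.12556054] 223 [ 0.447  -0.1107  0.0153] 
[281.09565217 198.07826087] 230 [ 0.629  -0.1531  0.0877] ((0.6369413137435913, -0.13752847909927368), (0.047395363450050354, 0.027667149901390076), 77.30659484863281)
[ 72.0495356  250.84055728] 646 [ 0.574  -0.0549  0.4206] ((0.573225200176239, -0.05756407231092453), (0.013295557349920273, 0.002840133849531412), 76.92439270019531)
[449.27987421 256.93710692] 318 [ 0.6666 -0.0779  0.4219] ((0.6661860346794128, -0.07991170883178711), (0.014139153063297272, 0.002296317834407091), 77.37837982177734)
[369.65105386 302.73360656] 3416 [ 0.6422 -0.0811  0.4298] ((0.6459048390388489, -0.0807257667183876), (0.0033040400594472885, 0.06942890584468842), 76.54267120361328)
prong/collar [307.52277228 166.61039604] 2020 ((0.6614824533462524, -0.10864738374948502), (0.043885063380002975, 0.11866343766450882), 76.28935241699219) 0.1354
```

```bash
python3 -m creep '[{"x":0.0315,"y":-0.0085,"z":0,"spin":0.6},{"x":0.0315,"y":-0.0085,"z":-0.05,"spin":0.6},{"x":0.0315,"y":-0.0085,"z":-0.1,"spin":0.6},{"x":0.0315,"y":-0.0085,"z":-0.13,"spin":0.6},{"x":0.0315,"y":-0.0085,"z":-0.13,"spin":0.6},{"x":0.0315,"y":-0.0085,"z":-0.13,"spin":0.6}]' 0.06
python3 -m creep '[{"x":0,"y":0,"z":0,"spin":0},{"x":0,"y":0,"z":0,"spin":0},{"x":0,"y":0,"z":0,"spin":0},{"x":0,"y":0,"z":0,"spin":0},{"x":0,"y":0,"z":0,"spin":0},{"x":0,"y":0,"z":0,"spin":0},{"x":0,"y":0,"z":0,"spin":0}]' 0.0 50
```

```text
time: 3.02
ee_pos: [0.6447, -0.1061, 0.191]
eef_rot: [0.994, -0.109, 0.001, -0.0]
ft_force: [0.4, -0.0, -1.0]
width: 0.06
time: 3.9
ee_pos: [0.6439, -0.1067, 0.1893]
eef_rot: [0.994, -0.11, 0.0, -0.0]
ft_force: [-0.3, 0.1, 1.7]
width: 0.0234
```

```bash
python3 -m creep '[{"x":0,"y":0,"z":0.009,"spin":0},{"x":0,"y":0,"z":0.018,"spin":0},{"x":0,"y":0,"z":0.019,"spin":0},{"x":-0.0195,"y":0.0044,"z":0.019,"spin":0},{"x":-0.039,"y":0.0087,"z":0.019,"spin":0},{"x":-0.0586,"y":0.013,"z":0.019,"spin":0},{"x":-0.078,"y":0.0174,"z":0.019,"spin":0},{"x":-0.0976,"y":0.0218,"z":0.019,"spin":0},{"x":-0.115,"y":0.035,"z":0.019,"spin":0},{"x":-0.115,"y":0.05,"z":0.019,"spin":0}]'
python3 -m creep '[{"x":-0.01,"y":0.01,"z":0,"spin":-10},{"x":-0.02,"y":0.02,"z":0,"spin":-20},{"x":-0.03,"y":0.03,"z":0,"spin":-30},{"x":-0.04,"y":0.045,"z":0,"spin":-40},{"x":-0.05,"y":0.055,"z":0,"spin":-50},{"x":-0.064,"y":0.068,"z":0,"spin":-60},{"x":-0.064,"y":0.068,"z":0,"spin":-70},{"x":-0.064,"y":0.068,"z":0,"spin":-73},{"x":-0.064,"y":0.068,"z":0,"spin":-73}]'
cat > off.py <<'E'
from h import *
from scipy import ndimage
import sys
c=snap('top',sys.argv[1] if len(sys.argv)>1 else None);P=cloud(c)
ok=(P[...,2]>.008)&(P[...,2]<.026)&(P[...,0]>.3)&(P[...,0]<.62)&(P[...,1]<.06)&(P[...,1]>-.45)
n,l,st,ce=cv2.connectedComponentsWithStats(ok.astype(np.uint8))
for i in range(1,n):
    if st[i,4]<8: continue
    p=np.nanmedian(P[l==i],0);d=p-[.492,-.358,0]
    print(ce[i].round(),st[i,4],p.round(3),'pan u,v',round(d[0]*.997+d[1]*.078,3),round(-d[0]*.078+d[1]*.997,3),c['pixels'][l==i].mean(0).astype(int))
s=r.read_state();print(s['time'],s['ee_pos'],s['ft_force'],s['width'])
E
python3 off.py top2.png
```

```text
time: 5.15
ee_pos: [0.5284, -0.0565, 0.2086]
eef_rot: [0.994, -0.11, 0.0, -0.0]
ft_force: [1.3, 0.8, -2.2]
width: 0.0233
time: 6.28
ee_pos: [0.4654, 0.0118, 0.2084]
eef_rot: [0.734, -0.679, 0.0, -0.0]
ft_force: [-0.5, 0.2, -2.0]
width: 0.0227
[385. 215.] 130 [ 0.494 -0.416  0.019] pan u,v -0.003 -0.058 [ 22  80 103]
[313. 224.] 36 [ 0.469 -0.167  0.016] pan u,v -0.008 0.192 [ 58  86 130]
6.325 [0.46537101 0.01161946 0.20832493] [-0.1907764  -0.05429666 -3.235732  ] 0.023175717055551923
```

View pics/top2.png

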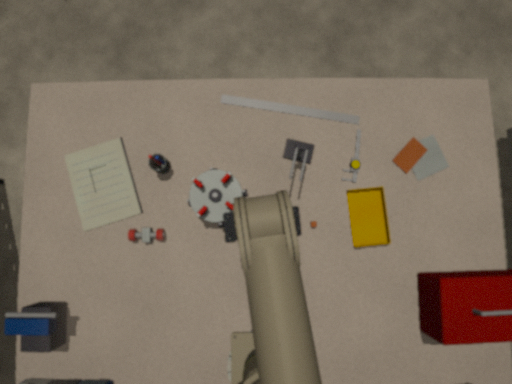

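The brush is clear of the hook and the offcuts are hidden under the arm, so I'll lower it and sweep.

```bash
python3 -m creep '[{"x":0,"y":0,"z":-0.02,"spin":0},{"x":0,"y":0,"z":-0.04,"spin":0},{"x":0,"y":0,"z":-0.0525,"spin":0},{"x":0,"y":0,"z":-0.0525,"spin":0},{"x":0,"y":0,"z":-0.0525,"spin":0}]'
python3 -m creep '[{"x":0.001,"y":-0.015,"z":0,"spin":0},{"x":0.0024,"y":-0.03,"z":0,"spin":0},{"x":0.0035,"y":-0.045,"z":0,"spin":0},{"x":0.0047,"y":-0.06,"z":0,"spin":0},{"x":0.006,"y":-0.075,"z":0,"spin":0},{"x":0.007,"y":-0.09,"z":0,"spin":0},{"x":0.0083,"y":-0.105,"z":0,"spin":0},{"x":0.0095,"y":-0.12,"z":0,"spin":0},{"x":0.0106,"y":-0.135,"z":0,"spin":0},{"x":0.0118,"y":-0.15,"z":0,"spin":0},{"x":0.013,"y":-0.165,"z":0,"spin":0},{"x":0.0142,"y":-0.18,"z":0,"spin":0}]'
python3 -m creep '[{"x":0.001,"y":-0.015,"z":0,"spin":0},{"x":0.0024,"y":-0.03,"z":0,"spin":0},{"x":0.0035,"y":-0.045,"z":0,"spin":0},{"x":0.0047,"y":-0.06,"z":0,"spin":0},{"x":0.006,"y":-0.075,"z":0,"spin":0},{"x":0.007,"y":-0.09,"z":0,"spin":0},{"x":0.0083,"y":-0.105,"z":0,"spin":0},{"x":0.0095,"y":-0.12,"z":0,"spin":0},{"x":0.0106,"y":-0.135,"z":0,"spin":0},{"x":0.0118,"y":-0.15,"z":0,"spin":0},{"x":0.013,"y":-0.16,"z":0,"spin":0},{"x":0.0142,"y":-0.168,"z":0,"spin":0}]'
python3 -m creep '[{"x":0,"y":-0.006,"z":0,"spin":0},{"x":0,"y":-0.006,"z":0,"spin":0}]'
python3 off.py; python3 -c "
from h import *
snap('side','s2.png')"
```

```text
time: 6.95
ee_pos: [0.4653, 0.0113, 0.1564]
eef_rot: [0.734, -0.679, 0.0, -0.0]
ft_force: [0.1, 0.8, -1.9]
width: 0.0231
time: 8.45
ee_pos: [0.4791, -0.1696, 0.1557]
eef_rot: [0.734, -0.68, -0.0, 0.0]
ft_force: [-0.9, 1.1, -1.9]
width: 0.0232
time: 9.95
ee_pos: [0.4934, -0.3372, 0.1557]
eef_rot: [0.734, -0.68, -0.0, 0.0]
ft_force: [-0.0, 1.6, -2.0]
width: 0.0232
time: 10.2
ee_pos: [0.4932, -0.3433, 0.1558]
eef_rot: [0.733, -0.68, 0.0, 0.0]
ft_force: [-0.2, -0.0, -1.8]
width: 0.0233
[373. 187.] 9 [ 0.591 -0.377  0.022] pan u,v 0.098 -0.027 [ 46 102 127]
[382. 192.] 31 [ 0.575 -0.411  0.02 ] pan u,v 0.079 -0.06 [ 35  87 109]
[350. 190.] 8 [ 0.583 -0.3    0.018] pan u,v 0.095 0.051 [ 30  93 116]
[387. 236.] 44 [ 0.424 -0.421  0.017] pan u,v -0.073 -0.057 [ 6 66 89]
10.25 [ 0.49331757 -0.34287165  0.15577033] [ 0.15478109  0.89455667 -2.1483453 ] 0.023339812376654653
```

View pics/s2.png

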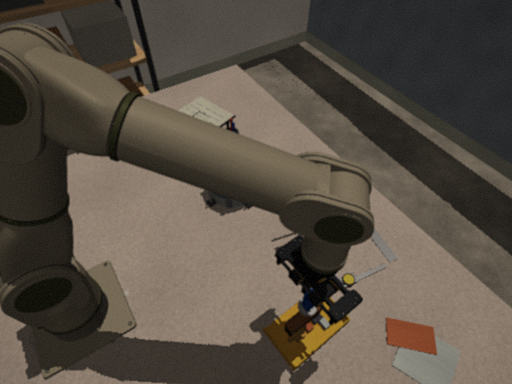

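The side view shows pieces in front of the brush in the pan. I'll lift the brush, go back towards the hook and check.

```bash
python3 -m creep '[{"x":0,"y":0,"z":0.02,"spin":0},{"x":0,"y":0,"z":0.0525,"spin":0},{"x":0,"y":0.04,"z":0.0525,"spin":0},{"x":0,"y":0.09,"z":0.0525,"spin":0},{"x":0,"y":0.14,"z":0.0525,"spin":0},{"x":0,"y":0.19,"z":0.0525,"spin":0},{"x":0,"y":0.24,"z":0.0525,"spin":0},{"x":0,"y":0.29,"z":0.0525,"spin":0},{"x":0,"y":0.29,"z":0.0525,"spin":0},{"x":0,"y":0.29,"z":0.0525,"spin":0}]'
python3 off.py top3.png
```

```text
time: 11.55
ee_pos: [0.4933, -0.0532, 0.2084]
eef_rot: [0.734, -0.68, 0.0, -0.0]
ft_force: [-0.1, -1.1, -2.1]
width: 0.0238
[385. 214.] 119 [ 0.499 -0.416  0.018] pan u,v 0.002 -0.058 [ 20  79 102]
[372. 204.] 82 [ 0.534 -0.371  0.013] pan u,v 0.041 -0.016 [ 73  92 100]
[370. 216.] 41 [ 0.493 -0.364  0.016] pan u,v 0.001 -0.006 [ 22  80 129]
[371. 227.] 72 [ 0.457 -0.367  0.014] pan u,v -0.035 -0.006 [  9  96 127]
[357. 246.] 8 [ 0.391 -0.313  0.021] pan u,v -0.097 0.052 [ 27  93 118]
11.6 [ 0.49328984 -0.053782    0.20839098] [-0.59512194 -0.29629179 -2.69627027] 0.02315700697885925
```

Run:
```python
import cv2
a=cv2.imread('pics/top3.png')[120:265,180:400]
cv2.imwrite('pics/top3c.png',cv2.resize(a,None,fx=3,fy=3,interpolation=cv2.INTER_CUBIC))
```

```text
(no output)
```

View pics/top3c.png

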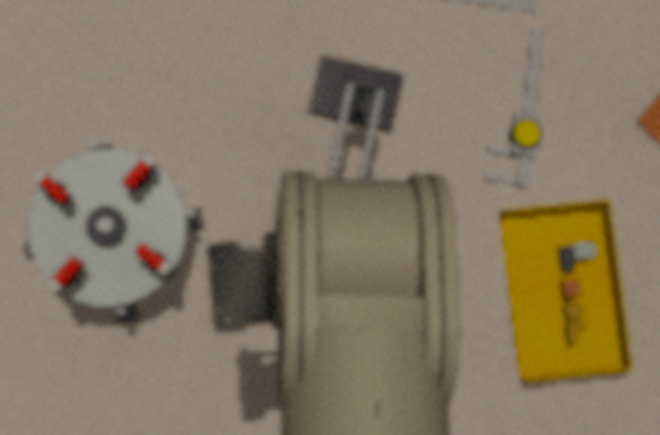

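All five pieces lie in the pan, well past the mouth. Next I'll hang the brush back up.

```bash
python3 -m creep '[{"x":0.005,"y":-0.004,"z":0,"spin":10},{"x":0.01,"y":-0.008,"z":0,"spin":20},{"x":0.015,"y":-0.012,"z":0,"spin":30},{"x":0.02,"y":-0.016,"z":0,"spin":40},{"x":0.025,"y":-0.02,"z":0,"spin":50},{"x":0.03,"y":-0.024,"z":0,"spin":60},{"x":0.0384,"y":-0.0289,"z":0,"spin":70},{"x":0.0384,"y":-0.0289,"z":0,"spin":73},{"x":0.0384,"y":-0.0289,"z":0,"spin":73},{"x":0.0384,"y":-0.0289,"z":0,"spin":73}]'
python3 - <<'E'
from h import *
c=snap('wrist','w4.png');np.savez('w4.npz',**c);print(r.read_state())
E
```

```text
time: 12.85
ee_pos: [0.5316, -0.0823, 0.2083]
eef_rot: [0.994, -0.111, 0.0, 0.0]
ft_force: [-0.3, 0.1, -2.7]
width: 0.0235
{'time': 12.9, 'joint_positions': array([-0.41917559,  0.14101374,  0.53985739,  1.72011296, -0.07498101,
        1.30098011, -0.08584445]), 'joint_vel': array([-0.00475063, -0.00144654, -0.00286067, -0.00011583,  0.00124934,
       -0.00061581,  0.00452409]), 'joint_torque': array([ 1.87159572e-01, -4.23471594e+01,  3.35842609e+00, -3.94870555e+01,
       -4.73133812e-02,  3.01211234e-02, -5.51296282e-03]), 'ee_pos': array([ 0.53162444, -0.08208315,  0.20827276]), 'eef_rot': array([ 9.93837186e-01, -1.10849657e-01,  2.61357432e-05,  2.14516425e-05]), 'ft_force': array([-0.70121135, -0.08023106, -1.80663903]), 'torque': array([-0.05847446,  0.07004316, -0.07656886]), 'width': 0.022820973925817077}
```

View pics/w4.png

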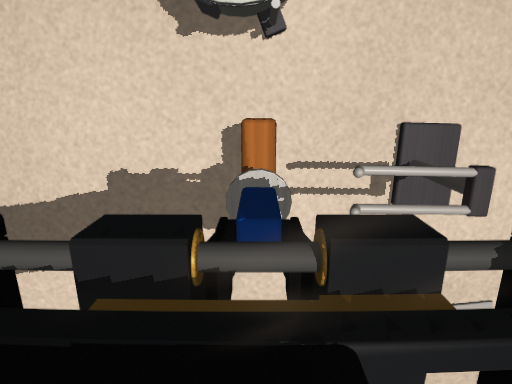

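The brush hangs upright and square at (259,190), with the prongs at rows 172 and 211. I'll check the lateral alignment by depth.

Run:
```python
from h import *
c=dict(np.load('w4.npz'));P=cloud(c)
a=np.radians(-12.6);ex=np.array([np.cos(a),np.sin(a)]);ey=np.array([-ex[1],ex[0]])
T=np.array([.5316,-.0822])
for nm,w in(('prongA',np.s_[165:180,370:470]),('prongB',np.s_[203:218,365:465]),('collar',np.s_[168:215,222:295]),('head',np.s_[115:165,238:280])):
    p=P[w].reshape(-1,3)
    lo,hi=dict(prongA=(.125,.137),prongB=(.125,.137),collar=(.15,.166),head=(.09,.12))[nm]
    p=p[(p[:,2]>lo)&(p[:,2]<hi)];q=(p[:,:2]-T)@np.c_[ex,ey]
    print(nm,len(p),p[:,2].mean() if len(p) else 0, np.percentile(q,[1,50,99],axis=0).round(4).tolist() if len(p) else '')
    if 'prong' in nm: print(np.polyfit(q[:,0],q[:,1],1))
```

```text
prongA 1018 0.13412005443595906 [[0.089, 0.013], [0.1286, 0.0178], [0.1708, 0.0217]]
[-0.0227873   0.02065411]
prongB 945 0.13408474515007068 [[0.0874, -0.0185], [0.1273, -0.0139], [0.171, -0.0104]]
[-0.01620151 -0.01195075]
collar 1529 0.16025578091035014 [[-0.0223, -0.0084], [0.0003, 0.0122], [0.0232, 0.0237]]
head 1622 0.1068517407414987 [[-0.0144, 0.0189], [0.0004, 0.0386], [0.015, 0.0575]]
```

```bash
python3 -m creep '[{"x":0.0003,"y":0.0015,"z":0,"spin":0},{"x":0.0225,"y":-0.0036,"z":0,"spin":-0.5},{"x":0.045,"y":-0.0086,"z":0,"spin":-0.5},{"x":0.0675,"y":-0.0136,"z":0,"spin":-0.5},{"x":0.09,"y":-0.0186,"z":0,"spin":-0.5},{"x":0.1125,"y":-0.0236,"z":0,"spin":-0.5},{"x":0.1125,"y":-0.0236,"z":0,"spin":-0.5},{"x":0.1125,"y":-0.0236,"z":-0.01,"spin":-0.5},{"x":0.1125,"y":-0.0236,"z":-0.0165,"spin":-0.5},{"x":0.1125,"y":-0.0236,"z":-0.019,"spin":-0.5},{"x":0.1125,"y":-0.0236,"z":-0.019,"spin":-0.5}]'
python3 -m creep '[{"x":0,"y":0,"z":0,"spin":0},{"x":0,"y":0,"z":0,"spin":0},{"x":0,"y":0,"z":0,"spin":0},{"x":0,"y":0,"z":0,"spin":0}]' 0.05
python3 -m creep '[{"x":0,"y":0,"z":0.04,"spin":0},{"x":0,"y":0,"z":0.09,"spin":0},{"x":-0.04,"y":0.03,"z":0.12,"spin":0},{"x":-0.08,"y":0.08,"z":0.12,"spin":0},{"x":-0.12,"y":0.12,"z":0.12,"spin":0},{"x":-0.12,"y":0.17,"z":0.12,"spin":0},{"x":-0.12,"y":0.17,"z":0.12,"spin":0}]' 0.06
python3 - <<'E'
from h import *
c=snap('wrist','w5.png');np.savez('w5.npz',**c);c=snap('top','top5.png');print(r.read_state()['ee_pos'])
E
python3 off.py
```

```text
time: 14.28
ee_pos: [0.6441, -0.1051, 0.1894]
eef_rot: [0.993, -0.114, 0.0, -0.0]
ft_force: [0.2, -0.2, -1.7]
width: 0.0233
time: 14.78
ee_pos: [0.6443, -0.1053, 0.1894]
eef_rot: [0.993, -0.114, 0.0, -0.0]
ft_force: [-0.1, 0.4, -0.6]
width: 0.0484
time: 15.65
ee_pos: [0.5235, 0.0694, 0.3093]
eef_rot: [0.994, -0.111, -0.0, -0.001]
ft_force: [0.6, 0.1, 0.5]
width: 0.0601
[0.5242913  0.06471339 0.30935488]
[383. 198.] 59 [ 0.556 -0.413  0.017] pan u,v 0.06 -0.06 [ 30  84 106]
[362. 188.] 10 [ 0.588 -0.341  0.024] pan u,v 0.097 0.01 [ 44 101 126]
[372. 205.] 79 [ 0.534 -0.371  0.013] pan u,v 0.041 -0.016 [ 72  92 100]
[370. 215.] 38 [ 0.496 -0.364  0.016] pan u,v 0.003 -0.007 [ 23  81 131]
[387. 229.] 59 [ 0.448 -0.419  0.02 ] pan u,v -0.049 -0.058 [ 14  76 100]
[371. 227.] 71 [ 0.455 -0.367  0.014] pan u,v -0.037 -0.006 [  9  95 127]
15.8 [0.52446413 0.06375071 0.30936305] [ 0.12966693 -0.61729583  0.74297709] 0.06013559536736725
```

View pics/w5.png

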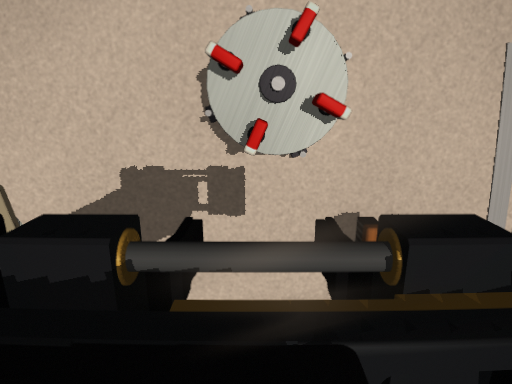

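The brush is hung and the offcuts are still in the pan. The wrist view shows knobs at (305,25), (224,58), (332,105) and (256,136), with white ends pointing outward. I'll measure the knobs and confirm the brush.

```bash
cat > kn.py <<'E'
from h import *
import sys
def knobs(c,pr=True):
    P=cloud(c)
    hsv=cv2.cvtColor(c['pixels'],cv2.COLOR_BGR2HSV).astype(int)
    red=((hsv[...,0]<10)|(hsv[...,0]>170))&(hsv[...,1]>130)
    ok=(P[...,2]>.118)&(P[...,2]<.128)&(P[...,0]>.45)&(P[...,0]<.7)&(P[...,1]<.28)&(P[...,1]>.03)
    n,l,st,_=cv2.connectedComponentsWithStats(ok.astype(np.uint8))
    out=[]
    for i in range(1,n):
        if st[i,4]<60: continue
        p=P[l==i];x=p[:,:2].astype(np.float32);(cx,cy),(w,h),a=cv2.minAreaRect(x)
        u=np.linalg.svd(x-x.mean(0),full_matrices=False)[2][0]
        rm=P[red&(l==i)][:,:2].mean(0)
        if u@(x.mean(0)-rm)<0:u=-u
        out.append((cx,cy,np.degrees(np.arctan2(u[1],u[0])),max(w,h),min(w,h),p[:,2].mean()))
    out=np.array(out)
    return out
if __name__=='__main__':
    c=dict(np.load(sys.argv[1])) if len(sys.argv)>1 else r.camera('wrist')
    o=knobs(c);m=o[:,:2].mean(0);print('centre',m)
    for k in o:
        d=k[:2]-m;az=np.degrees(np.arctan2(d[1],d[0]));print(k.round(4),'az',az.round(1),'r',np.hypot(*d).round(4),'q',round((az-k[2]+180)%360-180,1))
E
python3 kn.py w5.npz
python3 - <<'E'
from h import *
im=cv2.imread('pics/top5.png');h=cv2.cvtColor(im,cv2.COLOR_BGR2HSV)
m=(h[...,0]>100)&(h[...,0]<130)&(h[...,1]>120)&(h[...,2]>60);m[:,:270]=0;m[:,330:]=0
v,u=np.nonzero(m);print(u.mean(),v.mean(),len(u))
E
```

```text
centre [0.56678601 0.15648952]
[6.05200e-01 2.09000e-01 4.97081e+01 4.14000e-02 1.43000e-02 1.21800e-01] az 53.8 r 0.0651 q 4.1
[5.139000e-01 1.947000e-01 1.351913e+02 4.070000e-02 1.430000e-02
 1.216000e-01] az 144.1 r 0.0652 q 8.9
[ 6.19700e-01  1.18400e-01 -4.16498e+01  4.03000e-02  1.43000e-02
  1.21600e-01] az -35.7 r 0.0652 q 5.9
[ 5.283000e-01  1.038000e-01 -1.267052e+02  4.030000e-02  1.420000e-02
  1.215000e-01] az -126.2 r 0.0653 q 0.6
299.7 162.04285714285714 70
```

Brush position is unchanged from the start. Knob starts are q0≈0.10, q1≈0.075, q2≈0.15 and q3≈0.01, with gearbox yaw about -36°. I'll go above knob0.

```bash
python3 -m creep '[{"x":0.02,"y":0.01,"z":0,"spin":10},{"x":0.04,"y":0.02,"z":-0.02,"spin":20},{"x":0.06,"y":0.03,"z":-0.04,"spin":30},{"x":0.08,"y":0.045,"z":-0.06,"spin":40},{"x":0.0954,"y":0.0544,"z":-0.08,"spin":50},{"x":0.0954,"y":0.0544,"z":-0.1,"spin":60},{"x":0.0954,"y":0.0544,"z":-0.12,"spin":61.1},{"x":0.0954,"y":0.0544,"z":-0.12,"spin":61.1},{"x":0.0954,"y":0.0544,"z":-0.12,"spin":61.1}]' 0.045 25
cat > st.py <<'E'
from h import *
s=r.read_state();q=s['eef_rot'];print(s['time'],s['ee_pos'].round(4),'jaw',np.degrees(2*np.arctan2(q[1],q[0])).round(2),'j7',s['joint_positions'][6].round(2),s['ft_force'].round(1),s['torque'].round(2),s['width'])
E
python3 st.py
```

```text
time: 16.92
ee_pos: [0.6203, 0.1182, 0.1902]
eef_rot: [0.914, 0.406, 0.0, 0.0]
ft_force: [0.4, -0.7, 0.2]
width: 0.045
16.925 [0.6203 0.1182 0.1902] jaw 47.86 j7 0.66 [ 0.4 -0.7  0.2] [0.06 0.01 0.01] 0.044956626950250725
```

```bash
python3 -m creep '[{"x":-0.0006,"y":0.0002,"z":-0.03,"spin":0.5},{"x":-0.0006,"y":0.0002,"z":-0.06,"spin":0.5},{"x":-0.0006,"y":0.0002,"z":-0.075,"spin":0.5},{"x":-0.0006,"y":0.0002,"z":-0.075,"spin":0.5},{"x":-0.0006,"y":0.0002,"z":-0.075,"spin":0.5}]' 0.045
python3 -m creep '[{"x":0,"y":0,"z":0,"spin":0},{"x":0,"y":0,"z":0,"spin":0},{"x":0,"y":0,"z":0,"spin":0},{"x":0,"y":0,"z":0,"spin":0},{"x":0,"y":0,"z":0,"spin":0}]' 0.0 30
python3 st.py
python3 -m creep '[{"x":0,"y":0,"z":0,"spin":-8},{"x":0,"y":0,"z":0,"spin":-16},{"x":0,"y":0,"z":0,"spin":-24},{"x":0,"y":0,"z":0,"spin":-32},{"x":0,"y":0,"z":0,"spin":-40},{"x":0,"y":0,"z":0,"spin":-48},{"x":0,"y":0,"z":0,"spin":-56},{"x":0,"y":0,"z":0,"spin":-63},{"x":0,"y":0,"z":0,"spin":-63},{"x":0,"y":0,"z":0,"spin":-63}]'
python3 st.py
python3 -m creep '[{"x":0,"y":0,"z":0,"spin":0},{"x":0,"y":0,"z":0,"spin":0},{"x":0,"y":0,"z":0.03,"spin":0},{"x":0,"y":0,"z":0.075,"spin":0},{"x":0,"y":0,"z":0.12,"spin":0},{"x":-0.04,"y":-0.05,"z":0.15,"spin":0},{"x":-0.0954,"y":-0.0544,"z":0.194,"spin":2},{"x":-0.0954,"y":-0.0544,"z":0.194,"spin":2},{"x":-0.0954,"y":-0.0544,"z":0.194,"spin":2}]' 0.045
python3 kn.py
```

```text
time: 17.55
ee_pos: [0.6199, 0.1194, 0.1158]
eef_rot: [0.912, 0.41, 0.001, 0.0]
ft_force: [-0.2, 0.1, 0.7]
width: 0.0446
time: 18.18
ee_pos: [0.619, 0.1194, 0.1143]
eef_rot: [0.912, 0.411, -0.0, -0.0]
ft_force: [0.5, 0.0, 0.4]
width: 0.0043
18.175 [0.619  0.1194 0.1143] jaw 48.48 j7 0.69 [0.5 0.  0.4] [ 0.    0.02 -0.08] 0.004314966791763888
time: 19.42
ee_pos: [0.619, 0.1194, 0.1143]
eef_rot: [0.992, -0.125, 0.0, 0.0]
ft_force: [0.9, -1.0, -0.1]
width: 0.0003
19.425 [0.619  0.1194 0.1143] jaw -14.36 j7 -0.34 [ 0.9 -1.  -0.1] [-0.12  0.08 -0.02] 0.0002832212646114992
time: 20.55
ee_pos: [0.5237, 0.0654, 0.3089]
eef_rot: [0.994, -0.109, 0.001, -0.001]
ft_force: [0.1, 0.2, -0.0]
width: 0.045
centre [0.56681485 0.1564578 ]
[6.05300e-01 2.08900e-01 4.88388e+01 4.12000e-02 1.47000e-02 1.21800e-01] az 53.7 r 0.065 q 4.9
[5.141000e-01 1.947000e-01 1.354992e+02 4.010000e-02 1.430000e-02
 1.216000e-01] az 144.1 r 0.0651 q 8.6
[ 6.19700e-01  1.18400e-01 -4.07739e+01  4.06000e-02  1.44000e-02
  1.21600e-01] az -35.7 r 0.0651 q 5.1
[ 5.281000e-01  1.039000e-01 -1.270308e+02  4.030000e-02  1.450000e-02
  1.216000e-01] az -126.3 r 0.0653 q 0.7
```

The gripper closed to zero without holding the knob, so the first grasp missed and the knob is unturned. I'll go back down open and look.

```bash
python3 -m creep '[{"x":0.02,"y":0.01,"z":0,"spin":10},{"x":0.04,"y":0.02,"z":-0.02,"spin":20},{"x":0.06,"y":0.03,"z":-0.04,"spin":30},{"x":0.08,"y":0.045,"z":-0.06,"spin":40},{"x":0.0954,"y":0.0534,"z":-0.08,"spin":50},{"x":0.0954,"y":0.0534,"z":-0.1,"spin":61},{"x":0.0954,"y":0.0534,"z":-0.13,"spin":61},{"x":0.0954,"y":0.0534,"z":-0.16,"spin":61},{"x":0.0954,"y":0.0534,"z":-0.16,"spin":61},{"x":0.0954,"y":0.0534,"z":-0.16,"spin":61}]' 0.045
python3 st.py
python3 - <<'E'
from h import *
c=snap('wrist','w6.png');np.savez('w6.npz',**c)
E
```

```text
time: 21.85
ee_pos: [0.6196, 0.1184, 0.1483]
eef_rot: [0.912, 0.411, -0.0, 0.0]
ft_force: [0.1, 1.1, 0.8]
width: 0.0447
21.85 [0.6196 0.1184 0.1483] jaw 48.48 j7 0.71 [0.1 1.1 0.8] [0.02 0.03 0.02] 0.04474326885359024
```

View pics/w6.png

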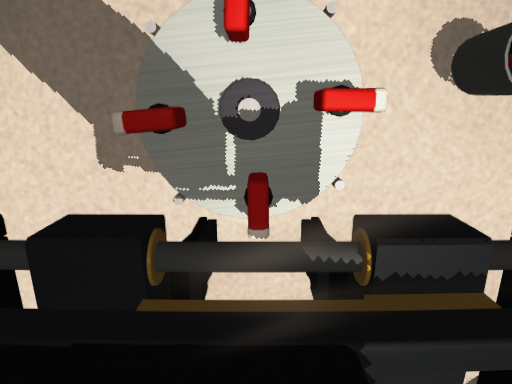

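```bash
python3 kn.py w6.npz
python3 - <<'E'
from h import *
c=dict(np.load('w6.npz'))
def proj(X):
    p=np.array(c['R'])@X+c['t'];x=p[:2]/p[2];x=x*(1+c['k1']*(x@x));return (c['K'][:2,:2]@x+c['K'][:2,2]).round(1),p[2].round(3)
for z in(.1483,.142,.123,.118,.088): print(z,proj(np.array([.6196,.1184,z])))
print(-c['R'].T@c['t'])
c4=dict(np.load('w4.npz'));c=c4
for z in(.231,.208,.202): print(z,proj(np.array([.5316,-.0822,z])))
P=cloud(c4);p=P[188:240,240:280].reshape(-1,3);p=p[(p[:,2]>.2)&(p[:,2]<.24)];print(p.mean(0),np.percentile(p,[2,98],axis=0))
E
```

```text
centre [0.56860363 0.15445723]
[ 5.22300e-01  1.86700e-01 -4.35978e+01  1.75000e-02  1.35000e-02
  1.21300e-01] az 145.2 r 0.0564 q -171.2
[6.05200e-01 2.09000e-01 4.81633e+01 4.08000e-02 1.44000e-02 1.21700e-01] az 56.2 r 0.0657 q 8.0
[ 5.282000e-01  1.041000e-01 -1.269358e+02  4.080000e-02  1.420000e-02
  1.215000e-01] az -128.7 r 0.0646 q -1.8
[ 6.18800e-01  1.18100e-01 -4.08758e+01  3.98000e-02  1.38000e-02
  1.21600e-01] az -35.9 r 0.0619 q 4.9
0.1483 (array([258.8, 226. ]), np.float64(0.187))
0.142 (array([258.8, 222.2]), np.float64(0.193))
0.123 (array([258.8, 212.1]), np.float64(0.211))
0.118 (array([258.8, 209.7]), np.float64(0.216))
0.088 (array([258.7, 197.5]), np.float64(0.245))
[0.56946221 0.16246825 0.32375324]
0.231 (array([257.5, 242.3]), np.float64(0.164))
0.208 (array([257.6, 226.2]), np.float64(0.187))
0.202 (array([257.6, 222.6]), np.float64(0.193))
[ 0.53460145 -0.07350637  0.22357734] [[ 0.52463316 -0.08171532  0.2013257 ]
 [ 0.54464955 -0.06840881  0.2312393 ]]
```

```bash
python3 - <<'E'
from h import *
c=dict(np.load('w6.npz'));P=cloud(c)
T=np.array([.6196,.1184,.1483]);a=np.radians(48.48);ex=np.array([np.cos(a),np.sin(a),0]);ey=np.array([np.sin(a),-np.cos(a),0]);ez=np.array([0,0,-1])
for u in(195,200,205,210,214,304,308,314,320):
    for v in(222,228,234,240,280,290):
        d=P[v,u]-T;print(u,v,(np.array([d@ex,d@ey,d@ez])*1000).round(1),end=' | ')
    print()
E
python3 - <<'E'
import cv2
a=cv2.imread('pics/w6.png')[160:310,140:380]
cv2.imwrite('pics/w6c.png',cv2.convertScaleAbs(cv2.resize(a,None,fx=3.3,fy=3.3,interpolation=cv2.INTER_CUBIC),alpha=2.5))
E
```

```text
195 222 [-67.6  51.9 148.4] | 195 228 [-30.7 -10.3 -29.6] | 195 234 [-29.5  -9.8 -36.2] | 195 240 [-28.4  -9.5 -42.2] | 195 280 [-25.2  -0.8 -61.5] | 195 290 [-25.2   2.8 -62.9] | 
200 222 [-29.7 -10.4 -21.7] | 200 228 [-28.2 -10.5 -30.3] | 200 234 [-27.6  -9.  -34.2] | 200 240 [-26.4  -9.  -41.2] | 200 280 [-23.1  -1.2 -62.3] | 200 290 [-23.3   3.  -62.5] | 
205 222 [-27.4  -9.9 -20.3] | 205 228 [-26.5  -8.9 -26. ] | 205 234 [-25.3  -8.9 -33.8] | 205 240 [-24.3  -8.7 -40.4] | 205 280 [-22.9   4.2 -52.9] | 205 290 [-22.8   8.1 -54.3] | 
210 222 [-25.4  -8.7 -17. ] | 210 228 [-24.1  -8.8 -25.7] | 210 234 [-22.9  -9.1 -34.3] | 210 240 [-22.9  -6.4 -35. ] | 210 280 [-54.4 120.5 148.1] | 210 290 [-55.  133.7 148.9] | 
214 222 [-23.1  -9.1 -18. ] | 214 228 [-22.8  -7.1 -21.4] | 214 234 [-22.8  -4.  -21.9] | 214 240 [-22.8  -1.2 -23.1] | 214 280 [-50.  120.9 148.7] | 214 290 [-50.3 132.8 147.5] | 
304 222 [ 23.5  -8.3 -16.2] | 304 228 [ 22.3  -8.6 -25.4] | 304 234 [ 22.3  -5.5 -25.7] | 304 240 [ 22.3  -2.7 -26.7] | 304 280 [ 50.6 121.  148.6] | 304 290 [ 51.  133.3 148. ] | 
308 222 [ 25.5  -8.7 -17.3] | 308 228 [ 24.1  -8.9 -26.4] | 308 234 [ 22.9  -9.1 -34.4] | 308 240 [ 22.6  -7.1 -36.8] | 308 280 [ 54.9 120.3 147.4] | 308 290 [ 55.4 132.8 147.2] | 
314 222 [ 27.5 -10.9 -23.1] | 314 228 [ 27.   -9.  -26.6] | 314 234 [ 25.9  -8.5 -33.2] | 314 240 [ 24.7  -8.8 -40.8] | 314 280 [ 22.4   1.8 -57.2] | 314 290 [ 22.3   5.3 -59.1] | 
320 222 [ 30.8 -10.2 -21.5] | 320 228 [ 29.2 -10.4 -30.4] | 320 234 [ 28.  -10.1 -37.1] | 320 240 [ 27.3  -8.9 -41.2] | 320 280 [ 23.6  -1.8 -63.4] | 320 290 [ 24.    3.1 -62.5] |
```

View pics/w6c.png

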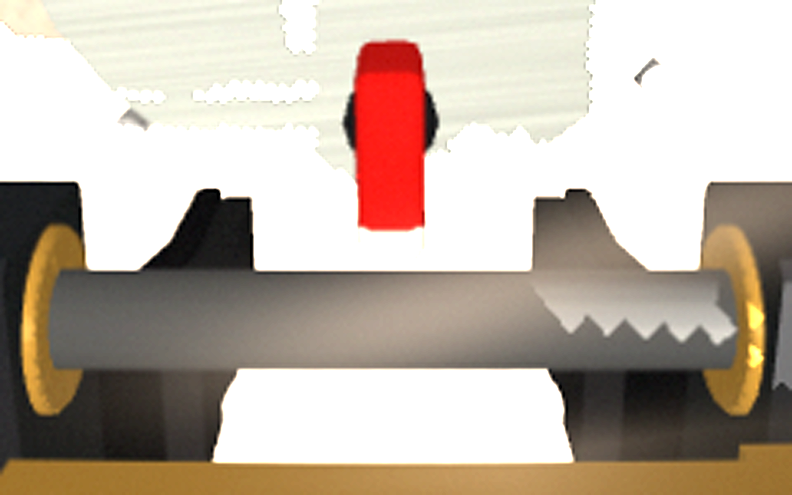

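The picture shows the knob centred between the jaws. The depth puts the visible fingertips about 16 mm behind the reported TCP, where the sheet says 25 mm ahead. That explains the miss. I'll check the exact tip height, then go lower in guarded steps.

```bash
python3 - <<'E'
from h import *
c=dict(np.load('w6.npz'));P=cloud(c)
for u in(206,212,306,312): print(u,[(v,P[v,u,2].round(4)) for v in range(213,224)])
E
python3 -m creep '[{"x":-0.0004,"y":0,"z":-0.01,"spin":0},{"x":-0.0004,"y":0,"z":-0.02,"spin":0},{"x":-0.0004,"y":0,"z":-0.03,"spin":0},{"x":-0.0004,"y":0,"z":-0.038,"spin":0},{"x":-0.0004,"y":0,"z":-0.038,"spin":0},{"x":-0.0004,"y":0,"z":-0.038,"spin":0}]'
python3 - <<'E'
from h import *
c=snap('wrist','w7.png');P=cloud(c);print(r.read_state()['ee_pos'])
for u in(206,212,306,312): print(u,[(v,P[v,u,2].round(4)) for v in range(213,226)])
E
```

```text
206 [(213, np.float64(-0.0008)), (214, np.float64(-0.0009)), (215, np.float64(0.001)), (216, np.float64(-0.0005)), (217, np.float64(0.1625)), (218, np.float64(0.1641)), (219, np.float64(0.1643)), (220, np.float64(0.1643)), (221, np.float64(0.1649)), (222, np.float64(0.1657)), (223, np.float64(0.1672))]
212 [(213, np.float64(-0.0009)), (214, np.float64(0.0)), (215, np.float64(0.0004)), (216, np.float64(0.0002)), (217, np.float64(-0.0011)), (218, np.float64(0.0)), (219, np.float64(-0.0012)), (220, np.float64(0.1625)), (221, np.float64(0.1642)), (222, np.float64(0.165)), (223, np.float64(0.1674))]
306 [(213, np.float64(0.0004)), (214, np.float64(0.0001)), (215, np.float64(0.0)), (216, np.float64(0.0005)), (217, np.float64(0.0003)), (218, np.float64(0.0007)), (219, np.float64(0.0)), (220, np.float64(0.1633)), (221, np.float64(0.1634)), (222, np.float64(0.1657)), (223, np.float64(0.1669))]
312 [(213, np.float64(-0.0004)), (214, np.float64(0.0007)), (215, np.float64(0.001)), (216, np.float64(0.0001)), (217, np.float64(0.1624)), (218, np.float64(0.1642)), (219, np.float64(0.1667)), (220, np
[... 972 characters left out ...]
 np.float64(0.0763)), (214, np.float64(0.0754)), (215, np.float64(0.0776)), (216, np.float64(0.0776)), (217, np.float64(0.0768)), (218, np.float64(0.0775)), (219, np.float64(0.0779)), (220, np.float64(0.1265)), (221, np.float64(0.1262)), (222, np.float64(0.1293)), (223, np.float64(0.1302)), (224, np.float64(0.1315)), (225, np.float64(0.1321))]
312 [(213, np.float64(0.0771)), (214, np.float64(0.0774)), (215, np.float64(0.0757)), (216, np.float64(0.0774)), (217, np.float64(0.1236)), (218, np.float64(0.127)), (219, np.float64(0.1282)), (220, np.float64(0.1302)), (221, np.float64(0.1296)), (222, np.float64(0.1305)), (223, np.float64(0.1292)), (224, np.float64(0.1308)), (225, np.float64(0.1311))]
```

View pics/w7.png

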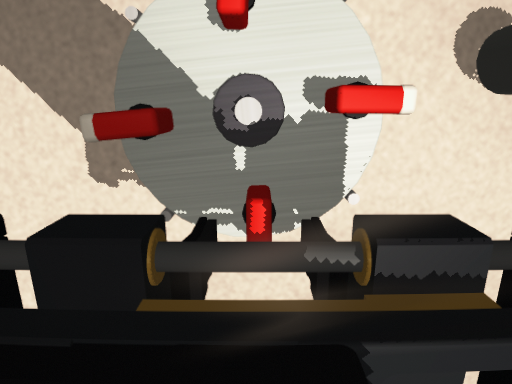

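The tips are 14 mm behind the reported TCP in both views, so I'll lower 22 mm (tips ≈103 mm) and close.

```bash
python3 -m creep '[{"x":0,"y":0,"z":-0.006,"spin":0},{"x":0,"y":0,"z":-0.012,"spin":0},{"x":0,"y":0,"z":-0.018,"spin":0},{"x":0,"y":0,"z":-0.022,"spin":0},{"x":0,"y":0,"z":-0.022,"spin":0}]'
python3 -m creep '[{"x":0,"y":0,"z":0,"spin":0},{"x":0,"y":0,"z":0,"spin":0},{"x":0,"y":0,"z":0,"spin":0},{"x":0,"y":0,"z":0,"spin":0},{"x":0,"y":0,"z":0,"spin":0},{"x":0,"y":0,"z":0,"spin":0}]' 0.0 30
python3 st.py
```

```text
time: 23.32
ee_pos: [0.6184, 0.1183, 0.0879]
eef_rot: [0.912, 0.411, -0.0, -0.0]
ft_force: [-0.7, -0.4, -0.5]
width: 0.0446
time: 24.08
ee_pos: [0.6188, 0.1185, 0.0884]
eef_rot: [0.912, 0.411, 0.0, -0.0]
ft_force: [1.6, 1.3, -0.7]
width: 0.0138
24.075 [0.6188 0.1185 0.0884] jaw 48.48 j7 0.73 [ 1.6  1.3 -0.7] [ 0.14 -0.14  0.01] 0.01376889978133933
```

Width is 13.8 mm, so it's held. Turning.

```bash
python3 -m creep '[{"x":0,"y":0,"z":0,"spin":-8},{"x":0,"y":0,"z":0,"spin":-16},{"x":0,"y":0,"z":0,"spin":-24},{"x":0,"y":0,"z":0,"spin":-32},{"x":0,"y":0,"z":0,"spin":-40},{"x":0,"y":0,"z":0,"spin":-48},{"x":0,"y":0,"z":0,"spin":-56},{"x":0,"y":0,"z":0,"spin":-63},{"x":0,"y":0,"z":0,"spin":-63},{"x":0,"y":0,"z":0,"spin":-63}]'
python3 st.py
python3 -m creep '[{"x":0,"y":0,"z":0,"spin":0},{"x":0,"y":0,"z":0,"spin":0},{"x":0,"y":0,"z":0,"spin":0},{"x":0,"y":0,"z":0.03,"spin":0},{"x":0,"y":0,"z":0.075,"spin":0},{"x":0,"y":0,"z":0.12,"spin":0},{"x":-0.04,"y":-0.05,"z":0.15,"spin":0},{"x":-0.0954,"y":-0.0544,"z":0.2,"spin":2},{"x":-0.0954,"y":-0.0544,"z":0.221,"spin":2},{"x":-0.0954,"y":-0.0544,"z":0.221,"spin":2},{"x":-0.0954,"y":-0.0544,"z":0.221,"spin":2}]' 0.045
python3 kn.py;python3 st.py
```

```text
time: 25.32
ee_pos: [0.6185, 0.1184, 0.0883]
eef_rot: [0.992, -0.125, -0.0, -0.0]
ft_force: [-0.5, 0.3, 2.5]
width: 0.0137
25.325 [0.6185 0.1184 0.0883] jaw -14.37 j7 -0.28 [-0.5  0.3  2.5] [-0.07  0.38 -0.02] 0.013654209257392786
time: 26.7
ee_pos: [0.5232, 0.0642, 0.3087]
eef_rot: [0.994, -0.109, -0.0, 0.0]
ft_force: [0.0, 0.7, -0.3]
width: 0.0448
centre [0.56662881 0.15620119]
[6.04800e-01 2.08600e-01 4.75941e+01 3.97000e-02 1.46000e-02 1.21700e-01] az 54.0 r 0.0648 q 6.4
[5.142000e-01 1.945000e-01 1.349193e+02 3.950000e-02 1.430000e-02
 1.216000e-01] az 143.8 r 0.0649 q 8.9
[ 6.192000e-01  1.179000e-01 -1.040357e+02  3.870000e-02  1.450000e-02
  1.217000e-01] az -36.0 r 0.065 q 68.0
[ 5.28300e-01  1.03700e-01 -1.26388e+02  4.04000e-02  1.41000e-02
  1.21600e-01] az -126.1 r 0.065 q 0.2
26.75 [0.5231 0.0641 0.3082] jaw -12.51 j7 -0.38 [ 0.1  0.7 -0.2] [-0.11  0.04  0.04] 0.04529505561176609
```

knob0 is at about 1.19 rad. Next is knob2, the opposite one.

```bash
python3 -m creep '[{"x":0,"y":0.04,"z":0,"spin":10},{"x":0,"y":0.09,"z":-0.02,"spin":20},{"x":-0.009,"y":0.1304,"z":-0.04,"spin":30},{"x":-0.009,"y":0.1304,"z":-0.07,"spin":40},{"x":-0.009,"y":0.1304,"z":-0.1,"spin":50},{"x":-0.009,"y":0.1304,"z":-0.13,"spin":57.6},{"x":-0.009,"y":0.1304,"z":-0.16,"spin":57.6},{"x":-0.009,"y":0.1304,"z":-0.16,"spin":57.6},{"x":-0.009,"y":0.1304,"z":-0.19,"spin":57.6},{"x":-0.009,"y":0.1304,"z":-0.21,"spin":57.6},{"x":-0.009,"y":0.1304,"z":-0.2205,"spin":57.6},{"x":-0.009,"y":0.1304,"z":-0.2205,"spin":57.6}]'
python3 st.py
python3 -m creep '[{"x":0,"y":0,"z":0,"spin":0},{"x":0,"y":0,"z":0,"spin":0},{"x":0,"y":0,"z":0,"spin":0},{"x":0,"y":0,"z":0,"spin":0},{"x":0,"y":0,"z":0,"spin":0},{"x":0,"y":0,"z":0,"spin":0}]' 0.0 30
python3 st.py
```

```text
time: 28.25
ee_pos: [0.5143, 0.1943, 0.0889]
eef_rot: [0.924, 0.383, -0.0, 0.0]
ft_force: [0.7, 0.4, -0.1]
width: 0.0453
28.25 [0.5143 0.1943 0.0889] jaw 45.07 j7 0.48 [ 0.7  0.4 -0.1] [-0.01  0.05  0.01] 0.0453344308101525
time: 29.0
ee_pos: [0.5143, 0.1944, 0.089]
eef_rot: [0.924, 0.383, 0.0, -0.0]
ft_force: [-1.7, -0.7, 3.8]
width: 0.0138
29.0 [0.5143 0.1944 0.089 ] jaw 45.07 j7 0.48 [-1.7 -0.7  3.8] [-0.23  0.41 -0.07] 0.013759864856216483
```

```bash
python3 -m creep '[{"x":0,"y":0,"z":0,"spin":-8},{"x":0,"y":0,"z":0,"spin":-16},{"x":0,"y":0,"z":0,"spin":-24},{"x":0,"y":0,"z":0,"spin":-32},{"x":0,"y":0,"z":0,"spin":-40},{"x":0,"y":0,"z":0,"spin":-48},{"x":0,"y":0,"z":0,"spin":-56},{"x":0,"y":0,"z":0,"spin":-59.5},{"x":0,"y":0,"z":0,"spin":-59.5},{"x":0,"y":0,"z":0,"spin":-59.5}]'
python3 st.py
python3 -m creep '[{"x":0,"y":0,"z":0,"spin":0},{"x":0,"y":0,"z":0,"spin":0},{"x":0,"y":0,"z":0,"spin":0},{"x":0,"y":0,"z":0.03,"spin":0},{"x":0,"y":0,"z":0.065,"spin":0},{"x":0.03,"y":0,"z":0.065,"spin":-8},{"x":0.06,"y":0.01,"z":0.065,"spin":-17},{"x":0.0908,"y":0.0145,"z":0.065,"spin":-27},{"x":0.0908,"y":0.0145,"z":0.065,"spin":-27},{"x":0.0908,"y":0.0145,"z":0.03,"spin":-27},{"x":0.0908,"y":0.0145,"z":0,"spin":-27},{"x":0.0908,"y":0.0145,"z":0,"spin":-27}]' 0.045
python3 st.py
python3 -m creep '[{"x":0,"y":0,"z":0,"spin":0},{"x":0,"y":0,"z":0,"spin":0},{"x":0,"y":0,"z":0,"spin":0},{"x":0,"y":0,"z":0,"spin":0},{"x":0,"y":0,"z":0,"spin":0},{"x":0,"y":0,"z":0,"spin":0}]' 0.0 30
python3 st.py
```

```text
time: 30.25
ee_pos: [0.5133, 0.1941, 0.0889]
eef_rot: [0.992, -0.126, -0.001, 0.0]
ft_force: [-8.0, -2.6, 9.6]
width: 0.0136
30.25 [0.5133 0.1941 0.0889] jaw -14.43 j7 -0.5 [-8.  -2.6  9.6] [-0.66  1.75 -0.06] 0.01356300578494535
time: 31.75
ee_pos: [0.603, 0.2085, 0.087]
eef_rot: [0.936, -0.353, -0.001, 0.001]
ft_force: [-0.2, 0.2, 1.1]
width: 0.0453
31.75 [0.603  0.2085 0.087 ] jaw -41.32 j7 -0.84 [-0.2  0.2  1.1] [-0.07  0.09  0.04] 0.04526226032636827
time: 32.5
ee_pos: [0.6046, 0.2097, 0.0893]
eef_rot: [0.935, -0.353, -0.001, -0.0]
ft_force: [-4.7, 1.4, 6.0]
width: 0.0136
32.5 [0.6046 0.2097 0.0893] jaw -41.38 j7 -0.84 [-4.7  1.4  6. ] [ 0.18  1.1  -0.04] 0.013618726022864007
```

```bash
python3 -m creep '[{"x":0,"y":0,"z":0,"spin":-8},{"x":0,"y":0,"z":0,"spin":-16},{"x":0,"y":0,"z":0,"spin":-24},{"x":0,"y":0,"z":0,"spin":-32},{"x":0,"y":0,"z":0,"spin":-40},{"x":0,"y":0,"z":0,"spin":-48},{"x":0,"y":0,"z":0,"spin":-56},{"x":0,"y":0,"z":0,"spin":-63},{"x":0,"y":0,"z":0,"spin":-63},{"x":0,"y":0,"z":0,"spin":-63}]'
python3 st.py
python3 -m creep '[{"x":0,"y":0,"z":0,"spin":0},{"x":0,"y":0,"z":0,"spin":0},{"x":0,"y":0,"z":0,"spin":0},{"x":0,"y":0,"z":0.03,"spin":0},{"x":0,"y":0,"z":0.065,"spin":0},{"x":-0.02,"y":-0.02,"z":0.075,"spin":10},{"x":-0.03,"y":-0.04,"z":0.075,"spin":20},{"x":-0.04,"y":-0.06,"z":0.075,"spin":30},{"x":-0.055,"y":-0.08,"z":0.075,"spin":40},{"x":-0.0768,"y":-0.1051,"z":0.075,"spin":50},{"x":-0.0768,"y":-0.1051,"z":0.075,"spin":60},{"x":-0.0768,"y":-0.1051,"z":0.075,"spin":67.7}]' 0.045
python3 -m creep '[{"x":0,"y":0,"z":0,"spin":0},{"x":0,"y":0,"z":0,"spin":0}]'
python3 st.py
```

```text
time: 33.75
ee_pos: [0.6046, 0.2093, 0.0893]
eef_rot: [-0.613, 0.79, 0.001, -0.0]
ft_force: [-4.7, 1.1, 7.3]
width: 0.0137
33.75 [0.6046 0.2093 0.0893] jaw 255.6 j7 -1.82 [-4.7  1.1  7.3] [-0.01  1.19 -0.09] 0.013686391855209657
time: 35.25
ee_pos: [0.5281, 0.1035, 0.164]
eef_rot: [0.95, -0.313, 0.0, -0.001]
ft_force: [0.6, 0.7, -0.3]
width: 0.045
time: 35.5
ee_pos: [0.5283, 0.1036, 0.1638]
eef_rot: [0.949, -0.317, 0.0, 0.0]
ft_force: [0.1, -0.4, 0.2]
width: 0.0451
35.5 [0.5283 0.1036 0.1638] jaw -36.91 j7 -0.74 [ 0.1 -0.4  0.2] [-0.11  0.08  0.  ] 0.045073553203756646
```

```bash
python3 -m creep '[{"x":0,"y":0,"z":-0.03,"spin":0},{"x":0,"y":0,"z":-0.06,"spin":0},{"x":0,"y":0,"z":-0.075,"spin":0},{"x":0,"y":0,"z":-0.075,"spin":0},{"x":0,"y":0,"z":-0.075,"spin":0}]'
python3 -m creep '[{"x":0,"y":0,"z":0,"spin":0},{"x":0,"y":0,"z":0,"spin":0},{"x":0,"y":0,"z":0,"spin":0},{"x":0,"y":0,"z":0,"spin":0},{"x":0,"y":0,"z":0,"spin":0},{"x":0,"y":0,"z":0,"spin":0}]' 0.0 30
python3 -m creep '[{"x":0,"y":0,"z":0,"spin":-8},{"x":0,"y":0,"z":0,"spin":-16},{"x":0,"y":0,"z":0,"spin":-24},{"x":0,"y":0,"z":0,"spin":-32},{"x":0,"y":0,"z":0,"spin":-40},{"x":0,"y":0,"z":0,"spin":-48},{"x":0,"y":0,"z":0,"spin":-56},{"x":0,"y":0,"z":0,"spin":-64},{"x":0,"y":0,"z":0,"spin":-67.5},{"x":0,"y":0,"z":0,"spin":-67.5}]'
python3 st.py
python3 -m creep '[{"x":0,"y":0,"z":0,"spin":0},{"x":0,"y":0,"z":0,"spin":0},{"x":0,"y":0,"z":0,"spin":0},{"x":0,"y":0,"z":0.03,"spin":0},{"x":0,"y":0,"z":0.075,"spin":0},{"x":0,"y":-0.02,"z":0.11,"spin":10},{"x":0,"y":-0.04,"z":0.15,"spin":20},{"x":0,"y":-0.04,"z":0.19,"spin":30},{"x":0,"y":-0.04,"z":0.22,"spin":40},{"x":0,"y":-0.04,"z":0.22,"spin":50},{"x":0,"y":-0.04,"z":0.22,"spin":60},{"x":0,"y":-0.04,"z":0.22,"spin":70}]' 0.045
python3 -m creep '[{"x":0,"y":0,"z":0,"spin":10},{"x":0,"y":0,"z":0,"spin":20},{"x":0,"y":0,"z":0,"spin":20},{"x":0,"y":0,"z":0,"spin":20}]'
python3 kn.py;python3 st.py;python3 off.py
```

```text
time: 36.12
ee_pos: [0.529, 0.1038, 0.0898]
eef_rot: [0.949, -0.315, 0.001, -0.0]
ft_force: [0.2, 0.9, 0.8]
width: 0.0449
time: 36.88
ee_pos: [0.5279, 0.1042, 0.0889]
eef_rot: [0.949, -0.315, -0.0, -0.0]
ft_force: [-4.2, 1.9, 5.8]
width: 0.0138
time: 38.12
ee_pos: [0.5278, 0.1042, 0.0889]
eef_rot: [-0.614, 0.789, 0.0, -0.0]
ft_force: [-5.7, 1.6, 7.3]
width: 0.0141
38.125 [0.5278 0.1042 0.0889] jaw 255.75 j7 -1.71 [-5.7  1.6  7.3] [ 0.4   1.35 -0.03] 0.01407263147114916
time: 39.62
ee_pos: [0.5283, 0.0636, 0.3088]
eef_rot: [0.957, -0.292, 0.0, -0.0]
ft_force: [-0.5, -0.1, -0.4]
width: 0.0454
time: 40.12
ee_pos: [0.5283, 0.0636, 0.3087]
eef_rot: [0.992, -0.126, 0.0, -0.0]
ft_force: [-0.0, -0.7, 0.8]
width: 0.0452
centre [0.56694825 0.15632853]
[  0.6056   0.2088 -14.2455   0.0397   0.0149   0.1217] az 53.6 r 0.0652 q 67.9
[5.15000e-01 1.94800e-01 7.49417e+01 4.06000e-02 1.45000e-02 1.21600e-01] az 143.5 r 0.0647 q 68.6
[ 6.193000e-01  1.179000e-01 -1.043687e+02  3.820000e-02  1.440000e-02
  1.217000e-01] az -36.2 r 0.065 q 68.1
[5.279000e-01 1.037000e-01 1.654057e+02 3.900000e-02 1.360000e-02
 1.215000e-01] az -126.6 r 0.0655 q 68.0
40.175 [0.5283 0.0637 0.3088] jaw -14.42 j7 -0.35 [-0.8  0.3  0.7] [-0.04  0.03 -0.05] 0.045147170509703814
[370. 188.] 11 [ 0.589 -0.368  0.024] pan u,v 0.096 -0.018 [ 44 101 126]
[383. 197.] 58 [ 0.557 -0.413  0.018] pan u,v 0.061 -0.06 [ 31  84 107]
[350. 190.] 8 [ 0.583 -0.3    0.019] pan u,v 0.096 0.051 [ 36  94 117]
[372. 205.] 82 [ 0.534 -0.37   0.012] pan u,v 0.041 -0.016 [ 71  91 100]
[370. 215.] 36 [ 0.496 -0.364  0.017] pan u,v 0.004 -0.006 [ 22  81 130]
[387. 229.] 77 [ 0.448 -0.419  0.02 ] pan u,v -0.049 -0.057 [ 14  77 101]
[371. 227.] 73 [ 0.455 -0.367  0.015] pan u,v -0.037 -0.006 [  9  95 127]
40.225 [0.52825224 0.06372899 0.30876227] [ 0.42550258 -0.29193594  0.18457952] 0.045173773196072194
```

Round one is even, with all four at 68 ± 0.5°, and the offcuts are still in the pan. Now the last round, starting with knob0.

```bash
python3 -m creep '[{"x":0.03,"y":0.02,"z":0,"spin":0},{"x":0.06,"y":0.04,"z":-0.03,"spin":0},{"x":0.091,"y":0.0542,"z":-0.06,"spin":0},{"x":0.091,"y":0.0542,"z":-0.1,"spin":0},{"x":0.091,"y":0.0542,"z":-0.14,"spin":0},{"x":0.091,"y":0.0542,"z":-0.16,"spin":0},{"x":0.091,"y":0.0542,"z":-0.16,"spin":0},{"x":0.091,"y":0.0542,"z":-0.19,"spin":0},{"x":0.091,"y":0.0542,"z":-0.2205,"spin":0},{"x":0.091,"y":0.0542,"z":-0.2205,"spin":0},{"x":0.091,"y":0.0542,"z":-0.2205,"spin":0}]' 0.045
python3 -m creep '[{"x":0,"y":0,"z":0,"spin":0},{"x":0,"y":0,"z":0,"spin":0},{"x":0,"y":0,"z":0,"spin":0},{"x":0,"y":0,"z":0,"spin":0},{"x":0,"y":0,"z":0,"spin":0},{"x":0,"y":0,"z":0,"spin":0}]' 0.0 30
python3 -m creep '[{"x":0,"y":0,"z":0,"spin":-8},{"x":0,"y":0,"z":0,"spin":-16},{"x":0,"y":0,"z":0,"spin":-24},{"x":0,"y":0,"z":0,"spin":-32},{"x":0,"y":0,"z":0,"spin":-40},{"x":0,"y":0,"z":0,"spin":-48},{"x":0,"y":0,"z":0,"spin":-56},{"x":0,"y":0,"z":0,"spin":-64},{"x":0,"y":0,"z":0,"spin":-68},{"x":0,"y":0,"z":0,"spin":-70},{"x":0,"y":0,"z":0,"spin":-71},{"x":0,"y":0,"z":0,"spin":-71}]'
python3 st.py
```

```text
time: 41.6
ee_pos: [0.6205, 0.118, 0.0905]
eef_rot: [0.992, -0.124, 0.001, -0.0]
ft_force: [0.3, -0.5, 0.3]
width: 0.0447
time: 42.35
ee_pos: [0.6186, 0.1182, 0.0884]
eef_rot: [0.992, -0.124, -0.001, -0.0]
ft_force: [-5.5, 2.0, 5.4]
width: 0.0138
time: 43.85
ee_pos: [0.6183, 0.1185, 0.0884]
eef_rot: [0.736, -0.677, -0.001, 0.001]
ft_force: [-7.1, 1.4, 7.2]
width: 0.0138
43.85 [0.6183 0.1185 0.0884] jaw -85.15 j7 -1.23 [-7.1  1.4  7.2] [0.21 1.87 0.65] 0.013791350338252547
```

Torque of 0.65 N·m shows knob0 is on its stop. Next is knob2.

```bash
python3 -m creep '[{"x":0,"y":0,"z":0,"spin":0},{"x":0,"y":0,"z":0,"spin":0},{"x":0,"y":0,"z":0,"spin":0},{"x":0,"y":0,"z":0.03,"spin":0},{"x":0,"y":0,"z":0.065,"spin":0},{"x":-0.02,"y":0.01,"z":0.075,"spin":10},{"x":-0.04,"y":0.025,"z":0.075,"spin":20},{"x":-0.06,"y":0.04,"z":0.075,"spin":30},{"x":-0.08,"y":0.06,"z":0.075,"spin":40},{"x":-0.1045,"y":0.0765,"z":0.075,"spin":50},{"x":-0.1045,"y":0.0765,"z":0.075,"spin":60},{"x":-0.1045,"y":0.0765,"z":0.075,"spin":70}]' 0.045
python3 -m creep '[{"x":0,"y":0,"z":0,"spin":0},{"x":0,"y":0,"z":0,"spin":0},{"x":0,"y":0,"z":-0.03,"spin":0},{"x":0,"y":0,"z":-0.06,"spin":0},{"x":0,"y":0,"z":-0.075,"spin":0},{"x":0,"y":0,"z":-0.075,"spin":0},{"x":0,"y":0,"z":-0.075,"spin":0}]'
python3 st.py
python3 -m creep '[{"x":0,"y":0,"z":0,"spin":0},{"x":0,"y":0,"z":0,"spin":0},{"x":0,"y":0,"z":0,"spin":0},{"x":0,"y":0,"z":0,"spin":0},{"x":0,"y":0,"z":0,"spin":0},{"x":0,"y":0,"z":0,"spin":0}]' 0.0 30
python3 -m creep '[{"x":0,"y":0,"z":0,"spin":-8},{"x":0,"y":0,"z":0,"spin":-16},{"x":0,"y":0,"z":0,"spin":-24},{"x":0,"y":0,"z":0,"spin":-32},{"x":0,"y":0,"z":0,"spin":-40},{"x":0,"y":0,"z":0,"spin":-48},{"x":0,"y":0,"z":0,"spin":-56},{"x":0,"y":0,"z":0,"spin":-64},{"x":0,"y":0,"z":0,"spin":-68},{"x":0,"y":0,"z":0,"spin":-70},{"x":0,"y":0,"z":0,"spin":-71},{"x":0,"y":0,"z":0,"spin":-71}]'
python3 st.py
```

```text
time: 45.35
ee_pos: [0.5145, 0.1949, 0.1634]
eef_rot: [0.992, -0.129, 0.0, -0.0]
ft_force: [0.1, -0.6, -0.5]
width: 0.045
time: 46.22
ee_pos: [0.5154, 0.1945, 0.0892]
eef_rot: [0.991, -0.133, 0.001, -0.0]
ft_force: [0.0, 0.0, 0.6]
width: 0.0451
46.225 [0.5154 0.1945 0.0892] jaw -15.27 j7 -0.35 [0.  0.  0.6] [-0.06  0.07 -0.02] 0.045103253128559
time: 46.98
ee_pos: [0.5135, 0.195, 0.0883]
eef_rot: [0.991, -0.132, -0.001, -0.0]
ft_force: [-7.8, 1.5, 7.2]
width: 0.0136
time: 48.48
ee_pos: [0.5134, 0.1951, 0.0883]
eef_rot: [0.731, -0.683, -0.001, 0.001]
ft_force: [-7.9, 0.7, 8.8]
width: 0.0139
48.475 [0.5134 0.1951 0.0883] jaw -86.13 j7 -1.43 [-7.9  0.7  8.8] [0.02 1.95 0.76] 0.013880498564866183
```

knob2 is home, with torque 0.76 N·m. Next is knob1, approached from the other side (+162°) to keep the last joint in range.

```bash
python3 -m creep '[{"x":0,"y":0,"z":0,"spin":0},{"x":0,"y":0,"z":0,"spin":0},{"x":0,"y":0,"z":0,"spin":0},{"x":0,"y":0,"z":0.03,"spin":0},{"x":0,"y":0,"z":0.075,"spin":0},{"x":0.02,"y":0,"z":0.085,"spin":10},{"x":0.04,"y":0,"z":0.085,"spin":20},{"x":0.06,"y":0.005,"z":0.085,"spin":30},{"x":0.08,"y":0.01,"z":0.085,"spin":40},{"x":0.0908,"y":0.0144,"z":0.085,"spin":50},{"x":0.0908,"y":0.0144,"z":0.085,"spin":60},{"x":0.0908,"y":0.0144,"z":0.085,"spin":70}]' 0.045
python3 -m creep '[{"x":0,"y":0,"z":0,"spin":10},{"x":0,"y":0,"z":0,"spin":20},{"x":0,"y":0,"z":0,"spin":30},{"x":0,"y":0,"z":0,"spin":40},{"x":0,"y":0,"z":0,"spin":50},{"x":0,"y":0,"z":0,"spin":60},{"x":0,"y":0,"z":0,"spin":70},{"x":0,"y":0,"z":0,"spin":80},{"x":0,"y":0,"z":0,"spin":90},{"x":0,"y":0,"z":0,"spin":91.5},{"x":0,"y":0,"z":0,"spin":91.5},{"x":0,"y":0,"z":0,"spin":91.5}]'
python3 st.py
```

```text
time: 49.98
ee_pos: [0.6057, 0.2085, 0.173]
eef_rot: [0.99, -0.139, 0.0, 0.0]
ft_force: [0.3, -0.4, -0.4]
width: 0.0453
time: 51.48
ee_pos: [0.6055, 0.2089, 0.1732]
eef_rot: [0.793, 0.61, -0.0, 0.0]
ft_force: [-0.1, 0.2, 0.2]
width: 0.0449
51.475 [0.6055 0.2089 0.1732] jaw 75.14 j7 1.08 [-0.1  0.2  0.2] [ 0.01 -0.03  0.  ] 0.04491929761408181
```

```bash
python3 -m creep '[{"x":0,"y":0,"z":-0.03,"spin":0.4},{"x":0,"y":0,"z":-0.06,"spin":0.4},{"x":0,"y":0,"z":-0.085,"spin":0.4},{"x":0,"y":0,"z":-0.085,"spin":0.4},{"x":0,"y":0,"z":-0.085,"spin":0.4}]'
python3 -m creep '[{"x":0,"y":0,"z":0,"spin":0},{"x":0,"y":0,"z":0,"spin":0},{"x":0,"y":0,"z":0,"spin":0},{"x":0,"y":0,"z":0,"spin":0},{"x":0,"y":0,"z":0,"spin":0},{"x":0,"y":0,"z":0,"spin":0}]' 0.0 30
python3 -m creep '[{"x":0,"y":0,"z":0,"spin":-8},{"x":0,"y":0,"z":0,"spin":-16},{"x":0,"y":0,"z":0,"spin":-24},{"x":0,"y":0,"z":0,"spin":-32},{"x":0,"y":0,"z":0,"spin":-40},{"x":0,"y":0,"z":0,"spin":-48},{"x":0,"y":0,"z":0,"spin":-56},{"x":0,"y":0,"z":0,"spin":-64},{"x":0,"y":0,"z":0,"spin":-68},{"x":0,"y":0,"z":0,"spin":-70},{"x":0,"y":0,"z":0,"spin":-71},{"x":0,"y":0,"z":0,"spin":-71}]'
python3 st.py
python3 -m creep '[{"x":0,"y":0,"z":0,"spin":0},{"x":0,"y":0,"z":0,"spin":0},{"x":0,"y":0,"z":0,"spin":0},{"x":0,"y":0,"z":0.03,"spin":0},{"x":0,"y":0,"z":0.065,"spin":0},{"x":-0.02,"y":-0.02,"z":0.075,"spin":10},{"x":-0.03,"y":-0.04,"z":0.075,"spin":20},{"x":-0.04,"y":-0.06,"z":0.075,"spin":30},{"x":-0.055,"y":-0.08,"z":0.075,"spin":40},{"x":-0.0772,"y":-0.1051,"z":0.075,"spin":50},{"x":-0.0772,"y":-0.1051,"z":0.075,"spin":60},{"x":-0.0772,"y":-0.1051,"z":0.075,"spin":70}]' 0.045
python3 -m creep '[{"x":0,"y":0,"z":0,"spin":0},{"x":0,"y":0,"z":0,"spin":0}]'
python3 st.py
```

```text
time: 52.1
ee_pos: [0.6061, 0.209, 0.0894]
eef_rot: [0.79, 0.613, 0.001, 0.0]
ft_force: [0.7, 0.2, 0.8]
width: 0.0448
time: 52.85
ee_pos: [0.6057, 0.2091, 0.0884]
eef_rot: [0.79, 0.613, 0.0, -0.0]
ft_force: [-0.0, 1.0, 1.0]
width: 0.014
time: 54.35
ee_pos: [0.6045, 0.2081, 0.0884]
eef_rot: [0.999, 0.041, -0.001, 0.001]
ft_force: [-7.4, -3.1, 7.4]
width: 0.0137
54.35 [0.6045 0.2081 0.0884] jaw 4.7 j7 -0.01 [-7.4 -3.1  7.4] [-0.71  1.57  0.71] 0.013691030398554904
time: 55.85
ee_pos: [0.5283, 0.1036, 0.1635]
eef_rot: [0.793, 0.609, 0.0, -0.0]
ft_force: [-0.5, 0.0, -0.7]
width: 0.045
time: 56.1
ee_pos: [0.5284, 0.1037, 0.1633]
eef_rot: [0.796, 0.605, 0.0, -0.0]
ft_force: [-0.5, 0.9, -0.7]
width: 0.0448
56.1 [0.5284 0.1037 0.1633] jaw 74.44 j7 1.14 [-0.5  0.9 -0.7] [ 0.02  0.03 -0.05] 0.04479331244134179
```

```bash
python3 -m creep '[{"x":0,"y":0,"z":-0.03,"spin":0.9},{"x":0,"y":0,"z":-0.06,"spin":0.9},{"x":0,"y":0,"z":-0.075,"spin":0.9},{"x":0,"y":0,"z":-0.075,"spin":0.9},{"x":0,"y":0,"z":-0.075,"spin":0.9}]'
python3 -m creep '[{"x":0,"y":0,"z":0,"spin":0},{"x":0,"y":0,"z":0,"spin":0},{"x":0,"y":0,"z":0,"spin":0},{"x":0,"y":0,"z":0,"spin":0},{"x":0,"y":0,"z":0,"spin":0},{"x":0,"y":0,"z":0,"spin":0}]' 0.0 30
python3 -m creep '[{"x":0,"y":0,"z":0,"spin":-8},{"x":0,"y":0,"z":0,"spin":-16},{"x":0,"y":0,"z":0,"spin":-24},{"x":0,"y":0,"z":0,"spin":-32},{"x":0,"y":0,"z":0,"spin":-40},{"x":0,"y":0,"z":0,"spin":-48},{"x":0,"y":0,"z":0,"spin":-56},{"x":0,"y":0,"z":0,"spin":-64},{"x":0,"y":0,"z":0,"spin":-68},{"x":0,"y":0,"z":0,"spin":-70},{"x":0,"y":0,"z":0,"spin":-71},{"x":0,"y":0,"z":0,"spin":-71}]'
python3 st.py
python3 -m creep '[{"x":0,"y":0,"z":0,"spin":0},{"x":0,"y":0,"z":0,"spin":0},{"x":0,"y":0,"z":0,"spin":0},{"x":0,"y":0,"z":0.03,"spin":0},{"x":0,"y":0,"z":0.075,"spin":0},{"x":0,"y":-0.02,"z":0.11,"spin":-5},{"x":0,"y":-0.04,"z":0.15,"spin":-10},{"x":0,"y":-0.04,"z":0.19,"spin":-15},{"x":0,"y":-0.04,"z":0.22,"spin":-18},{"x":0,"y":-0.04,"z":0.22,"spin":-18},{"x":0,"y":-0.04,"z":0.22,"spin":-18}]' 0.045
python3 kn.py;python3 st.py;python3 off.py top9.png
```

```text
time: 56.72
ee_pos: [0.5291, 0.1039, 0.0893]
eef_rot: [0.79, 0.612, 0.001, 0.0]
ft_force: [-0.6, -0.5, -0.3]
width: 0.0447
time: 57.48
ee_pos: [0.5285, 0.1041, 0.0884]
eef_rot: [0.79, 0.613, 0.0, -0.0]
ft_force: [0.5, 1.7, 1.2]
width: 0.0138
time: 58.98
ee_pos: [0.528, 0.1036, 0.0884]
eef_rot: [0.999, 0.04, -0.0, 0.0]
ft_force: [-2.4, 0.3, 6.0]
width: 0.0138
58.975 [0.528  0.1036 0.0884] jaw 4.62 j7 0.07 [-2.4  0.3  6. ] [-0.13  0.76  0.7 ] 0.013827982680870498
time: 60.35
ee_pos: [0.5281, 0.0638, 0.3075]
eef_rot: [0.993, -0.117, -0.0, 0.0]
ft_force: [0.2, 0.3, -0.4]
width: 0.0447
centre [0.56662047 0.15623105]
[ 6.05000e-01  2.07200e-01 -8.25029e+01  3.85000e-02  1.37000e-02
  1.21700e-01] az 53.0 r 0.0638 q 135.5
[0.5146 0.1948 6.2426 0.0398 0.0142 0.1216] az 143.5 r 0.0648 q 137.2
[ 6.185000e-01  1.186000e-01 -1.744288e+02  3.940000e-02  1.470000e-02
  1.216000e-01] az -36.0 r 0.0641 q 138.5
[5.28400e-01 1.04300e-01 9.60961e+01 4.03000e-02 1.44000e-02 1.21600e-01] az -126.3 r 0.0645 q 137.6
60.4 [0.5279 0.0638 0.3073] jaw -13.39 j7 -0.33 [-0.8 -0.3 -0.3] [-0.07  0.12 -0.02] 0.044941346583330946
[370. 188.] 11 [ 0.589 -0.367  0.023] pan u,v 0.096 -0.016 [ 45 102 126]
[385. 215.] 124 [ 0.492 -0.415  0.019] pan u,v -0.005 -0.057 [ 19  79 103]
[352. 190.] 8 [ 0.584 -0.304  0.02 ] pan u,v 0.096 0.046 [ 40 100 124]
[361. 189.] 10 [ 0.586 -0.336  0.023] pan u,v 0.096 0.015 [ 42 100 125]
[372. 205.] 83 [ 0.534 -0.37   0.013] pan u,v 0.041 -0.015 [ 72  91 100]
[370. 215.] 38 [ 0.495 -0.365  0.017] pan u,v 0.002 -0.007 [ 22  81 131]
[371. 227.] 71 [ 0.456 -0.368  0.014] pan u,v -0.037 -0.007 [  9  96 127]
[357. 246.] 9 [ 0.392 -0.315  0.023] pan u,v -0.096 0.051 [ 25  91 116]
60.45 [0.52785955 0.0637413  0.3072422 ] [-0.28895407 -0.19726763 -0.15443269] 0.04491037557108351
```

View pics/top9.png

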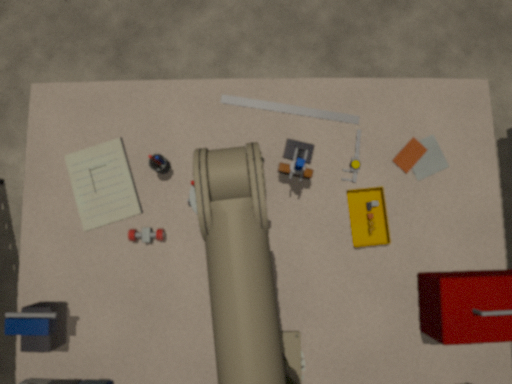

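```bash
python3 kn.py
python3 - <<'E'
from h import *
P=cloud(r.camera('wrist'));a=np.hypot(P[...,0]-.5666,P[...,1]-.1562)
m=(a>.03)&(a<.08)&(P[...,2]>.068)&(P[...,2]<.081);q=P[m]
s=np.linalg.lstsq(np.c_[q[:,:2]-[.5666,.1562],np.ones(len(q))],q[:,2],rcond=None)[0];print('cover z',s[2],'tilt',s[:2])
r.close_job()
E
```

```text
centre [0.56662329 0.15620168]
[ 6.0510e-01  2.0730e-01 -8.2241e+01  3.8600e-02  1.3900e-02  1.2160e-01] az 53.0 r 0.064 q 135.3
[0.5146 0.1948 6.6104 0.0398 0.0146 0.1215] az 143.4 r 0.0648 q 136.8
[ 6.186000e-01  1.183000e-01 -1.747507e+02  3.950000e-02  1.430000e-02
  1.216000e-01] az -36.1 r 0.0643 q 138.7
[5.28200e-01 1.04300e-01 9.63852e+01 4.02000e-02 1.42000e-02 1.21600e-01] az -126.5 r 0.0645 q 137.1
cover z 0.0748592592519922 tilt [0.00131074 0.00087457]
the job is handed in; nothing more can be done
```

The job is done and handed in at about 60 s of robot time. I swept all five offcuts into the pan in one pass and hung the brush back up. I then turned the knobs 0, 2, 1, 3 to about 1.19 rad each, and again in that order until each reached its stop.

**Last checks**
- **Offcuts:** all five are still in the pan, at least 4 cm inside the mouth.
- **Brush:** it hangs on its hook where it started.
- **Knobs:** the camera reads 135–139° against 137.5° for fully home. knob1 reads lowest at 135.3°, or about 136.4° measured from the fitted gearbox yaw. All four pushed back with 0.65–0.76 N·m, so I took them as being on their stops.
- **Cover:** its top sits 74.9 mm above the table, about 2 mm lower than its nominal 77 mm start. The measured tilt is about 0.0016 rad, within camera noise. I didn't measure tilt between turns; from the turn sizes it should have stayed near 0.009 rad.
- **Bystanders:** the last top view shows the axle, caliper and pen cup where they were.

**What disagreed**
- **Fingertip position:** the tips sit about 14 mm behind the reported tool point, not 25 mm ahead as the sheet says. My first grasp on knob0 therefore closed above the bar and turned nothing. I corrected the height and every later grasp held.
- **Brush grip:** for the same reason, the brush was held only near the top of its grip, but it did not slip.

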